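# Sockets back on the rail in order of size

### The job

Put the four loose steel sockets back on the socket rail in order of size, one to a clip, with the largest on the clip next to the hanging ring and the smallest at the other end. Set each one upright over its stud, drive hole down, fully home on the clip, and let go of it.

Things in the scene. Friction and masses are not known exactly. Their poses are not given: they have to be found in the camera images.
- socket_26: the smallest of the four bright steel spanner sockets, round, 26 mm diameter (the lowest 15 mm: 25 mm), 38 mm tall, about 90 g, loose, standing upright on the table with its hexagon mouth up and its drive hole down. Origin: centre of the underside; z up. The square drive hole in the underside is 14 mm wide and 17 mm deep. Grip it across its diameter, anywhere above its lowest 18 mm.
- socket_34: the second smallest of the four bright steel spanner sockets, round, 34 mm diameter (the lowest 15 mm: 28 mm), 42 mm tall, about 150 g, loose, standing upright on the table with its hexagon mouth up and its drive hole down. Origin: centre of the underside; z up. The square drive hole in the underside is 14 mm wide and 17 mm deep. Grip it across its diameter, anywhere above its lowest 18 mm.
- socket_42: the second largest of the four bright steel spanner sockets, round, 42 mm diameter (the lowest 15 mm: 36 mm), 47 mm tall, about 250 g, loose, standing upright on the table with its hexagon mouth up and its drive hole down. Origin: centre of the underside; z up. The square drive hole in the underside is 14 mm wide and 17 mm deep. Grip it across its diameter, anywhere above its lowest 18 mm.
- socket_50: the largest of the four bright steel spanner sockets, round, 50 mm diameter (the lowest 15 mm: 44 mm), 53 mm tall, about 380 g, loose, standing upright on the table with its hexagon mouth up and its drive hole down. Origin: centre of the underside; z up. The square drive hole in the underside is 14 mm wide and 17 mm deep. Grip it across its diameter, anywhere above its lowest 18 mm.
- rail: plain steel socket rail, a flat channel 36 mm wide and 250 mm long (306 mm with the flat tongues at its ends), 10 mm high, fixed to the table near its front edge. Origin: centre of its underside; its y axis runs along its length, x across, z up. It carries four clips in a row.
- clip_a: one of four equal black plastic clips on the rail, 34 x 40 mm, about 60 mm apart along the rail in no set order of name (54 mm at least), fixed. Origin: on its top face at the foot of its steel stud, which is 13 mm above the table; z up. The stud is upright, 9 mm thick, 16.5 mm tall, tapering to 3.6 mm at its tip. A socket fits over it, drive hole down, with about 2.5 mm of play to each side, and is home when its underside rests on the clip's top face.
- clip_b: one of four equal black plastic clips on the rail, 34 x 40 mm, about 60 mm apart along the rail in no set order of name (54 mm at least), fixed. Origin: on its top face at the foot of its steel stud, which is 13 mm above the table; z up. The stud is upright, 9 mm thick, 16.5 mm tall, tapering to 3.6 mm at its tip. A socket fits over it, drive hole down, with about 2.5 mm of play to each side, and is home when its underside rests on the clip's top face.
- clip_c: one of four equal black plastic clips on the rail, 34 x 40 mm, about 60 mm apart along the rail in no set order of name (54 mm at least), fixed. Origin: on its top face at the foot of its steel stud, which is 13 mm above the table; z up. The stud is upright, 9 mm thick, 16.5 mm tall, tapering to 3.6 mm at its tip. A socket fits over it, drive hole down, with about 2.5 mm of play to each side, and is home when its underside rests on the clip's top face.
- clip_d: one of four equal black plastic clips on the rail, 34 x 40 mm, about 60 mm apart along the rail in no set order of name (54 mm at least), fixed. Origin: on its top face at the foot of its steel stud, which is 13 mm above the table; z up. The stud is upright, 9 mm thick, 16.5 mm tall, tapering to 3.6 mm at its tip. A socket fits over it, drive hole down, with about 2.5 mm of play to each side, and is home when its underside rests on the clip's top face.
- hanging_ring: flat brass ring, 34 mm outside, 19 mm hole, 5 mm thick, lying on the tongue at one end of the rail, 138 mm from the rail's middle (which end varies; the other end has a small round black rubber stop). Origin: centre of its underside. It shows which end of the rail is hung up.
There are look-alikes about, which are no part of the job. Leave any green or pink look-alike of the socket_34 alone. What is shaped like the socket_42 but blue is not meant.

How it is judged (in metres and radians):
At the end, for the whole second after the job is handed in: The four sockets stand released and at rest on the rail, one per clip, falling in size from the clip nearest the hanging ring to the far end; each upright (0.1 rad), within 8 mm of its stud axis, underside down on the clip (10 to 16 mm above the rail's underside) (z of socket_50 in the frame of rail between 0.01 and 0.016 m and angle between each of socket_50, socket_42, socket_34, socket_26's own z axis and vertical below 0.1 rad and linear speed of each of socket_50, socket_42, socket_34, socket_26 below 0.02 m/s and angular speed of each of socket_50, socket_42, socket_34, socket_26 below 0.2 rad/s and contact force between the fingers and socket_50 below 0.1 N and (horizontal distance between socket_50 and clip_a below 0.008 m or horizontal distance between socket_50 and clip_b below 0.008 m or horizontal distance between socket_50 and clip_c below 0.008 m or horizontal distance between socket_50 and clip_d below 0.008 m) and z of socket_42 in the frame of rail between 0.01 and 0.016 m and contact force between the fingers and socket_42 below 0.1 N and (horizontal distance between socket_42 and clip_a below 0.008 m or horizontal distance between socket_42 and clip_b below 0.008 m or horizontal distance between socket_42 and clip_c below 0.008 m or horizontal distance between socket_42 and clip_d below 0.008 m) and z of socket_34 in the frame of rail between 0.01 and 0.016 m and contact force between the fingers and socket_34 below 0.1 N and (horizontal distance between socket_34 and clip_a below 0.008 m or horizontal distance between socket_34 and clip_b below 0.008 m or horizontal distance between socket_34 and clip_c below 0.008 m or horizontal distance between socket_34 and clip_d below 0.008 m) and z of socket_26 in the frame of rail between 0.01 and 0.016 m and contact force between the fingers and socket_26 below 0.1 N and (horizontal distance between socket_26 and clip_a below 0.008 m or horizontal distance between socket_26 and clip_b below 0.008 m or horizontal distance between socket_26 and clip_c below 0.008 m or horizontal distance between socket_26 and clip_d below 0.008 m) and ((y of each of hanging_ring, socket_42 in the frame of rail above 0 m and y of socket_50 in the frame of rail between 0.06 and 0.12 m and y of socket_42 in the frame of rail below 0.06 m and y of socket_34 in the frame of rail between -0.06 and 0 m and y of socket_26 in the frame of rail between -0.12 and -0.06 m) or (y of each of hanging_ring, socket_42 in the frame of rail below 0 m and y of socket_50 in the frame of rail between -0.12 and -0.06 m and y of socket_42 in the frame of rail above -0.06 m and y of socket_34 in the frame of rail between 0 and 0.06 m and y of socket_26 in the frame of rail between 0.06 and 0.12 m))); the robot touches nothing.
It also fails if it takes over 104 s, if anything falls off the work surface, if the arm or the gripper's body presses on something with over 40 N, if the wrist force passes 120 N, or if a joint passes its speed limit or range.

### The arm

A 7-joint arm with a two-finger parallel gripper is mounted at the origin on a cart in front of the work surface, level with it; the furniture and walls round the work are solid. World frame = base frame: x ahead of the robot, y to its left, z up, the work surface at z = 0. Lengths are in mm, angles in rad, forces in N, time in s.
With the tool pointing down it reaches from about 400 to 925 mm from the base axis. Payload 4.1 kg.
Tool frame: the origin (TCP) lies at the very end of the fingers, on their centre line; the grasp point (between the pads) lies 19 mm behind it (manip.grip_depth is the distance from the TCP to the grasp point, in mm); x points along the fingers, y is the direction in which the jaws open and shut, and the axes are right-handed (so a half turn about x gives the same grasp; the last joint's range is limited). The gripper opens to 85 mm and grips with 20 to 120 N. Pads are 22 mm wide; open, the fingers measure 114 mm over their backs; the gripper's body (76 mm by 85 mm) begins 54 mm behind the grasp point. The pads swing forward as they close: fully open they stand 13 mm farther back than shut.
Start: joints at [1.069, 0.398, 0.045, 1.537, -0.019, 1.207, -0.051], TCP at [254.836, -597.998, 231.347] pointing down, gripper open.
Joint ranges: [-2.82, 2.82], [-0.49, 2.23], [-1.37, 1.46], [0, 2.46], [-1.36, 4.5], [0.23, 2], [-2.94, 2.94]. Speed limits (rad/s): [2.57, 2.57, 3.14, 3.14, 3.14, 3.14, 3.14].

### API

Orientations are given as a rotation vector (axis times angle).
In Python, from workcell import manip gives the robot as it stands. The module is installed in compiled form; this text tells all that it offers.
- The arm moves only by the tool move_arm, never from a script. Its argument "plan" is a list of rows, each an object with "grip": the closure, from 0 (fully open) to 1 (shut); "dp": the shift along the tool's x, y, z in mm, a list of three; "roll": the turn about the tool's x in degrees. A call has 1 to 8 rows; each row shifts and turns the pose as measured when the row begins, along the tool's axes as they then stand; what a row does not reach is not made up. A row lasts 1/12 s, in which the tool goes at most 41.7 mm and 7.16 degrees, less where a joint would pass 70% of its speed; a pose out of reach is approached as far as the arm can. A call is refused whole if a number of a shift passes 41.7 or a number of a turn 7.16, either way. A call with a gripper value outside its range is refused whole. The fingers move at their own pace and stop on an object; the grip force is fixed at half the most. Time passes only in rows, so rows that do not move let the fingers close. It gives the time, the measured TCP pose, the force and the opening at its end, in the units of the state.
- manip.observe(): the state, without advancing time (a new reading comes with each control period).
- manip.get_image(name): name is "side" or "top"; returns the picture (480x640x3 uint8, red, green, blue); there is no depth.
- manip.camera_info(name): a dict with "fx", "fy", "cx", "cy" (pixels), "k1" (the pictures are not rectified: a ray, as slopes to the right and down, at radius r is drawn at 1 + k1 r^2 times it, then the intrinsics apply), "R" (3x3) and "t" (3): a world point X has camera coordinates R X + t. Camera axes: x right, y down, z forward; pixel columns grow to the right and rows downward; lengths in mm; the calibration is good to about 2 mm. A picture is of the moment at which its call begins. camera_info takes no time and is no camera call.
- manip.hand_in(): hands the job in, once; it reports no verdict.
The state is a dict: "t": time; "qpos": joint angles; "dq": joint speeds; "tau": joint torques, N m; "tool_pos": TCP position; "orientation": TCP orientation; "force": force on the tool from outside, world axes, zero at the start; "moment": the same for the moment, N m; "gripper_width": finger opening in mm.
Only numpy, scipy, OpenCV 4.12 (cv2) and the standard library are available. Lean on these libraries where they do the work, as an engineer would, in place of code of your own. Each camera call takes 0.05 s, during which the arm holds its last target.

## Working session

There is one attempt and no reset: what is moved stays moved. The work goes in short steps, Python scripts to look and compute and a tool call to move; the robot and the scene stay as the last step left them, time stands still between calls to the robot, and variables do not carry over. Pictures are saved under pics/ and viewed, and the job is handed in when it is done.

Besides the shell and the picture viewer there is one more tool, called as name([rows], argument=value, ...), one row to a line, values as JSON. move_arm: Moves the arm, as the interface text tells. Its arguments: {"type":"object","properties":{"plan":{"type":"array","items":{"type":"object","properties":{"grip":{"type":"number"},"dp":{"type":"array","items":{"type":"number"}},"roll":{"type":"number"}}}}},"required":["plan"]}

```bash
mkdir -p pics
python3 - <<'E'
from workcell import manip
import cv2
for n in("side","top"):
    im=manip.get_image(n); cv2.imwrite(f"pics/{n}0.png",im[:,:,::-1]); print(manip.camera_info(n))
print(manip.observe())
E
```

```text
{'fx': 487.5569581804314, 'fy': 487.5569581804314, 'cx': 308.5814130934723, 'cy': 238.26485905439958, 'k1': -0.07179553014521858, 'R': array([[-0.9679361 , -0.25105784, -0.00834653],
       [-0.15777174,  0.633462  , -0.7575183 ],
       [ 0.19546812, -0.73191246, -0.65276057]]), 't': array([389.46471736, 314.92355509, 536.72096448])}
{'fx': 577.5131390153479, 'fy': 577.5131390153479, 'cx': 320.26644941233275, 'cy': 239.53038291742095, 'k1': -0.1830446359294223, 'R': array([[ 0.02934527, -0.9995647 , -0.00304282],
       [-0.99637612, -0.02900826, -0.07995715],
       [ 0.07983408,  0.00537816, -0.99679366]]), 't': array([-337.09460928,  477.15871637, 1067.74594874])}
{'t': 0.1, 'qpos': array([ 1.06898767,  0.39911146,  0.04502949,  1.53773893, -0.01871362,
        1.20687936, -0.05067851]), 'dq': array([-0.00094977, -0.00205474, -0.00042311, -0.0015895 ,  0.00100733,
        0.00162879, -0.00034569]), 'tau': array([ 3.95494557e-03, -4.76257432e+01,  1.37067698e+00, -2.54949796e+01,
        1.20192737e-02,  5.08606463e-03,  1.18243472e-05]), 'tool_pos': array([ 254.61635641, -597.45244347,  230.37814596]), 'orientation': array([ 2.00011194,  0.41029307, -2.00101938]), 'force': array([ 0.34297565, -0.34440567,  0.00378636]), 'moment': array([-0.03679115, -0.01309068,  0.01216952]), 'gripper_width': 85.25042755774322}
```

View pics/side0.png

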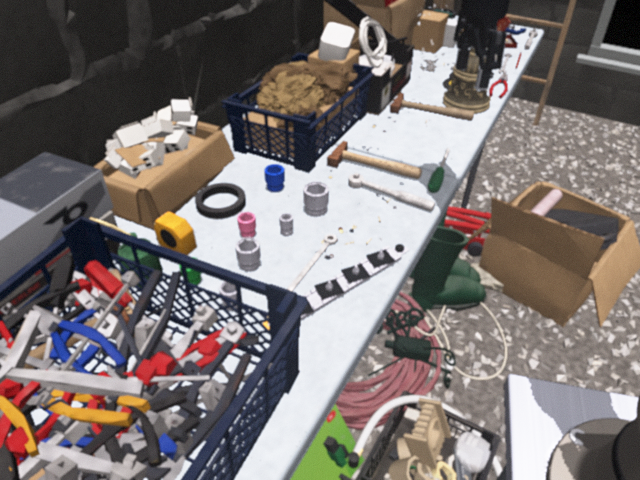

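View pics/top0.png

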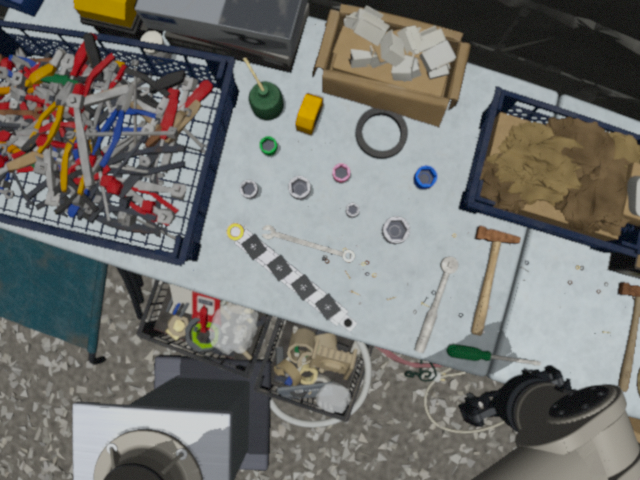

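```bash
cat > h.py <<'E'
import numpy as np, cv2
from workcell import manip
from scipy.spatial.transform import Rotation as Ro
def und(n,u,v):
    c=manip.camera_info(n); a=np.array([(u-c['cx'])/c['fx'],(v-c['cy'])/c['fy']]); s=a.copy()
    for _ in range(30): s=a/(1+c['k1']*(s@s))
    return c,s
def bp(n,u,v,z):
    c,s=und(n,u,v); R=np.array(c['R']);t=np.array(c['t'])
    d=R.T@np.array([s[0],s[1],1.]); o=-R.T@t
    return o+d*(z-o[2])/d[2]
def pr(n,X):
    c=manip.camera_info(n); p=np.array(c['R'])@np.array(X,float)+c['t']; s=p[:2]/p[2]
    s=s*(1+c['k1']*(s@s)); return np.array([s[0]*c['fx']+c['cx'],s[1]*c['fy']+c['cy']])
def tri(pts):  # [(cam,u,v),..]
    A=[];b=[]
    for n,u,v in pts:
        c,s=und(n,u,v);R=np.array(c['R']);t=np.array(c['t'])
        for i in(0,1): A.append(R[i]-s[i]*R[2]); b.append(s[i]*t[2]-t[i])
    return np.linalg.lstsq(np.array(A),np.array(b),rcond=None)[0]
def crop(n,x0,y0,x1,y1,k,f,im=None):
    if im is None: im=manip.get_image(n)
    cv2.imwrite(f,cv2.resize(im[y0:y1,x0:x1,::-1],None,fx=k,fy=k,interpolation=cv2.INTER_CUBIC))
def tool():
    o=manip.observe(); return o['tool_pos'],Ro.from_rotvec(o['orientation']).as_matrix(),o
def goto(x,y,z,rolldeg=0):
    p,M,o=tool(); print('pos',p.round(1),'dp for target',(M.T@(np.array([x,y,z])-p)).round(1),'axes x',M[:,0].round(3),'y',M[:,1].round(3))
E
python3 - <<'E'
from h import *
im=cv2.imread('pics/top0.png')[:,:,::-1]
crop('top',220,130,420,280,4,'pics/top0c.png',im)
crop('top',220,215,360,335,5,'pics/top0r.png',im)
im=cv2.imread('pics/side0.png')[:,:,::-1]
crop('side',210,150,410,300,4,'pics/side0c.png',im)
for r in [(250,189),(300,187),(352,210),(396,230)]: print(bp('top',*r,45).round(0))
print(bp('top',235,232,10).round(1),bp('top',348,322,10).round(1))
goto(600,0,200)
E
```

```text
[ 575. -190.   45.]
[ 581. -283.   45.]
[ 541. -380.   45.]
[ 506. -462.   45.]
[ 497.2 -160.    10. ] [ 333.4 -379.7   10. ]
pos [ 254.6 -597.5  230.4] dp for target [  31.  -414.1 -552. ] axes x [-0.001  0.002 -1.   ] y [ 0.392 -0.92  -0.002]
```

View pics/top0c.png

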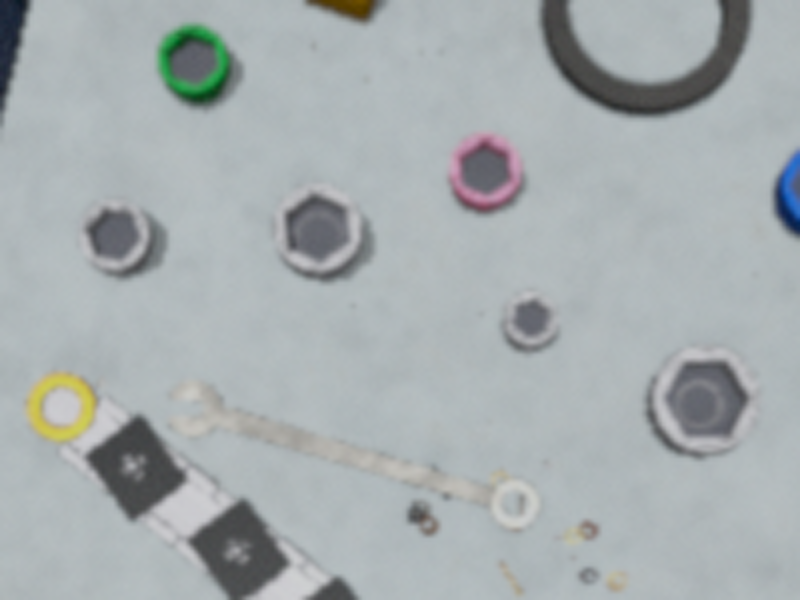

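View pics/top0r.png

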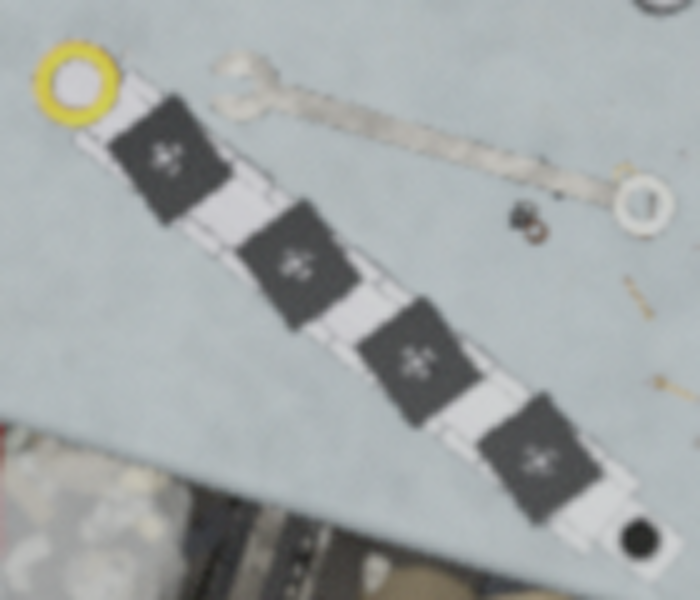

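View pics/side0c.png

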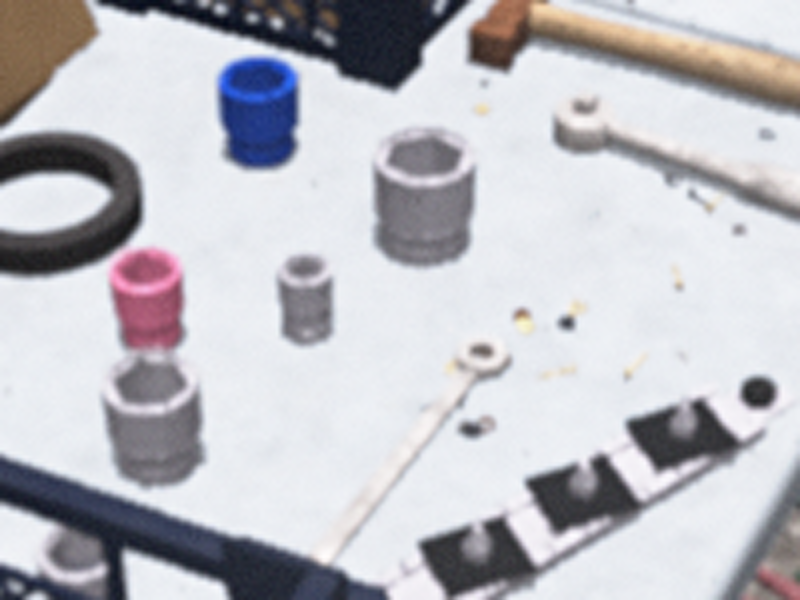

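```bash
cat > meas.py <<'E'
from h import *
from scipy.optimize import minimize
def clips(im):
    g=cv2.cvtColor(im,cv2.COLOR_RGB2GRAY); m=(g<105).astype(np.uint8); m[:,:238]=0;m[:225]=0;m[325:]=0;m[:,352:]=0
    m=cv2.morphologyEx(m,cv2.MORPH_CLOSE,np.ones((3,3)))
    n,l,s,c=cv2.connectedComponentsWithStats(m); out=[]
    for i in range(1,n):
        if 200<s[i,4]<800: 
            cs,_=cv2.findContours((l==i).astype(np.uint8),cv2.RETR_EXTERNAL,cv2.CHAIN_APPROX_NONE)
            r=cv2.minAreaRect(cs[0]); out.append((s[i,4],c[i],r))
    return out
def fit(im,guess,r,h,cam='top'):
    g=cv2.GaussianBlur(cv2.cvtColor(im,cv2.COLOR_RGB2GRAY).astype(np.float32),(0,0),0.7)
    gx=cv2.Sobel(g,cv2.CV_32F,1,0);gy=cv2.Sobel(g,cv2.CV_32F,0,1);G=np.hypot(gx,gy)
    A=np.linspace(0,2*np.pi,72,endpoint=False)
    def cost(p):
        P=np.array([pr(cam,(p[0]+r*np.cos(a),p[1]+r*np.sin(a),h)) for a in A],np.float32)
        v=cv2.remap(G,P[:,0].reshape(1,-1),P[:,1].reshape(1,-1),cv2.INTER_LINEAR); return -float(np.sqrt(v).mean())
    best=min(((cost((guess[0]+i,guess[1]+j)),i,j) for i in range(-8,9,2) for j in range(-8,9,2)))
    s=minimize(cost,(guess[0]+best[1],guess[1]+best[2]),method='Nelder-Mead',options=dict(initial_simplex=[(guess[0]+best[1]+a,guess[1]+best[2]+b) for a,b in((0,0),(2,0),(0,2))],xatol=.1))
    return s.x,s.fun
E
python3 - <<'E'
from meas import *
im=cv2.imread('pics/top0.png')[:,:,::-1].copy()
C=[]
for a,c,r in clips(im):
    p=bp('top',*c,13); q=bp('top',*r[0],13); C.append(q); print('clip',a,c.round(1),p.round(1),q.round(1),r[1:])
print(np.linalg.norm(np.diff(C,axis=0),axis=1))
for u,v in [(167/5+220,160/5+215),(297/5+220,265/5+215),(417/5+220,363/5+215),(539/5+220,460/5+215)]: print('cross z20',bp('top',u,v,20).round(1))
big=cv2.resize(im[130:280,220:420],None,fx=4,fy=4,interpolation=cv2.INTER_CUBIC)
for (u,v),r,h in zip([(250,189),(300,187),(352,210),(396,230)],(17,21,13,25),(42,47,38,53)):
    g=bp('top',u,v,h); x,f=fit(im,g,r,h); print(2*r,g.round(1),x.round(1),f)
    for a in np.linspace(0,6.28,80):
        for z,rr,col in((h,r,(255,0,0)),(0,{17:14,21:18,13:12.5,25:22}[r],(0,0,255))):
            P=(pr('top',(x[0]+rr*np.cos(a),x[1]+rr*np.sin(a),z))-(220,130)+.5)*4-.5; cv2.circle(big,tuple(int(k) for k in P.round()),1,col,-1)
cv2.imwrite('pics/fit.png',big[:,:,::-1])
for u,v in[(222,100),(205,220),(195,260)]: print('basket',bp('top',u,v,120).round(0),bp('top',u,v,0).round(0))
E
```

```text
clip 321 [253.7 246.5] [ 470.3 -197.3   13. ] [ 470.4 -197.4   13. ] ((19.600000381469727, 17.400001525878906), 53.13010025024414)
clip 312 [279.3 267.4] [ 432.4 -247.3   13. ] [ 432.2 -247.4   13. ] ((19.76209831237793, 16.855907440185547), 54.46232223510742)
clip 309 [303.3 286.8] [ 397.1 -293.6   13. ] [ 397.2 -293.5   13. ] ((19.645851135253906, 16.855907440185547), 54.462318420410156)
clip 313 [327.3 306.2] [ 362.1 -339.9   13. ] [ 362.2 -340.2   13. ] ((19.600000381469727, 17.400001525878906), 53.13010025024414)
clip 297 [271.7 320. ] [ 333.  -236.3   13. ] [ 338.  -247.9   13. ] ((13.0, 44.0), 90.0)
[62.99216983 57.87682048 58.33736092 95.41253078]
cross z20 [ 468.9 -197.6   20. ]
cross z20 [ 431. -248.   20.]
cross z20 [ 395.7 -294.1   20. ]
cross z20 [ 360.9 -340.8   20. ]Traceback (most recent call last):
  File "<stdin>", line 10, in <module>
  File "meas.py", line 19, in fit
    best=min(((cost((guess[0]+i,guess[1]+j)),i,j) for i in range(-8,9,2) for j in range(-8,9,2)))
  File "meas.py", line 19, in <genexpr>
    best=min(((cost((guess[0]+i,guess[1]+j)),i,j) for i in range(-8,9,2) for j in range(-8,9,2)))
               ~~~~^^^^^^^^^^^^^^^^^^^^^^^^^
  File "meas.py", line 17, in cost
    P=np.array([pr(cam,(p[0]+r*np.cos(a),p[1]+r*np.sin(a),h)) for a in A],np.float32)
                ~~^^^^^^^^^^^^^^^^^^^^^^^^^^^^^^^^^^^^^^^^^^^
  File "h.py", line 13, in pr
    c=manip.camera_info(n); p=np.array(c['R'])@np.array(X,float)+c['t']; s=p[:2]/p[2]
ValueError: time passes only in moves, steps and waits
```

```bash
python3 - <<'E'
s=open('h.py').read()
s=s.replace("def und","_C={}\ndef CI(n):\n    if n not in _C: _C[n]=manip.camera_info(n)\n    return _C[n]\ndef und",1)
s=s.replace("c=manip.camera_info(n);","c=CI(n);")
open('h.py','w').write(s)
E
grep -n camera_info h.py
cat > fitall.py <<'E'
from meas import *
im=cv2.imread('pics/top0.png')[:,:,::-1].copy()
big=cv2.resize(im[130:280,220:420],None,fx=4,fy=4,interpolation=cv2.INTER_CUBIC)
for (u,v),r,h in zip([(250,189),(300,187),(352,210),(396,230)],(17,21,13,25),(42,47,38,53)):
    g=bp('top',u,v,h); x,f=fit(im,g,r,h); print(2*r,g.round(1),x.round(1),f)
    for a in np.linspace(0,6.28,80):
        for z,rr,col in((h,r,(255,0,0)),(0,{17:14,21:18,13:12.5,25:22}[r],(0,0,255))):
            P=(pr('top',(x[0]+rr*np.cos(a),x[1]+rr*np.sin(a),z))-(220,130)+.5)*4-.5; cv2.circle(big,tuple(int(k) for k in P.round()),1,col,-1)
cv2.imwrite('pics/fit.png',big[:,:,::-1])
for u,v in[(222,100),(205,220),(195,260)]: print('basket',bp('top',u,v,120).round(0),bp('top',u,v,0).round(0))
E
python3 fitall.py
```

```text
6:    if n not in _C: _C[n]=manip.camera_info(n)
34 [ 575.5 -189.6   42. ] [ 573.4 -191.6] -12.214465141296387
42 [ 580.8 -282.9   47. ] [ 576.8 -285.8] -11.951234817504883
26 [ 541.9 -380.4   38. ] [ 538.8 -380.3] -11.108681678771973
50 [ 505.6 -461.1   53. ] [ 501.8 -457.6] -10.265669822692871
basket [ 721. -142.  120.] [ 760. -120.    0.]
basket [ 507. -124.  120.] [520. -99.   0.]
basket [ 437. -110.  120.] [442. -83.   0.]
```

View pics/fit.png

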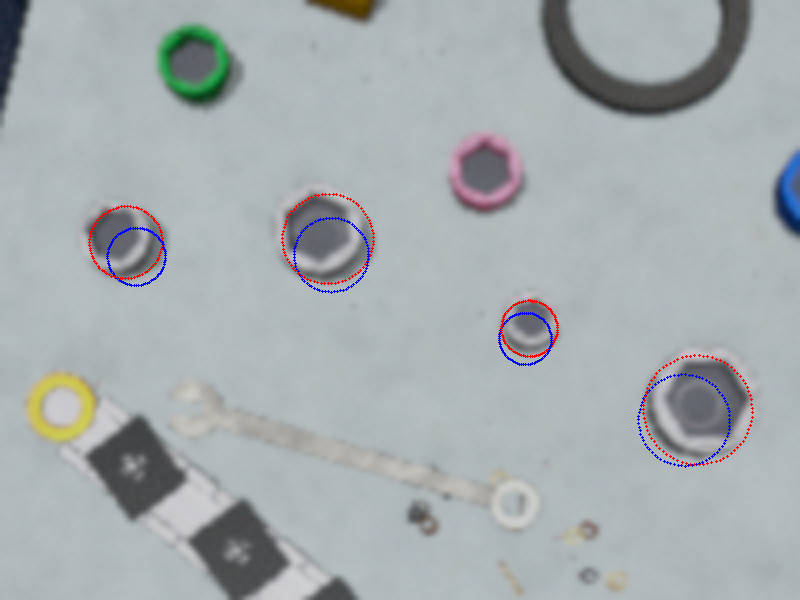

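```bash
cat > fit2.py <<'E'
from meas import *
def mouth(im,u,v,h,rp,thr=None):
    g=cv2.cvtColor(im,cv2.COLOR_RGB2GRAY); k=6
    x0,y0=int(u)-14,int(v)-14
    b=cv2.resize(g[y0:y0+29,x0:x0+29],None,fx=k,fy=k,interpolation=cv2.INTER_CUBIC)
    yy,xx=np.mgrid[:b.shape[0],:b.shape[1]]
    d=np.hypot(xx-(u-x0+.5)*k,yy-(v-y0+.5)*k)
    t,_=cv2.threshold(b[d<rp*k*1.0].reshape(-1,1),0,255,cv2.THRESH_OTSU) if thr is None else (thr,0)
    m=((b<t)&(d<rp*k*1.0)).astype(np.uint8)
    n,l,s,c=cv2.connectedComponentsWithStats(m); i=1+np.argmax(s[1:,4])
    cs,_=cv2.findContours((l==i).astype(np.uint8),cv2.RETR_EXTERNAL,cv2.CHAIN_APPROX_NONE); hull=cv2.convexHull(cs[0]); M=cv2.moments(hull)
    U=(M['m10']/M['m00']+.5)/k-.5+x0; V=(M['m01']/M['m00']+.5)/k-.5+y0
    return U,V,t,cv2.contourArea(hull)/k/k,bp('top',U,V,h)
if __name__=='__main__':
    im=cv2.imread('pics/top0.png')[:,:,::-1].copy()
    big=cv2.resize(im[130:280,220:420],None,fx=4,fy=4,interpolation=cv2.INTER_CUBIC)
    for (u,v),r,h,r2 in zip([(249,188),(299.5,187),(352.2,209),(395.2,229.8)],(17,21,13,25),(42,47,38,53),(14,18,12.5,22)):
        U,V,t,A,x=mouth(im,u,v,h,r*.5); print(2*r,round(U,1),round(V,1),t,round(A,1),x.round(1))
        for a in np.linspace(0,6.28,80):
            for z,rr,col in((h,r,(255,0,0)),(0,r2,(0,0,255))):
                P=(pr('top',(x[0]+rr*np.cos(a),x[1]+rr*np.sin(a),z))-(220,130)+.5)*4-.5; cv2.circle(big,tuple(int(k) for k in P.round()),1,col,-1)
    cv2.imwrite('pics/fit2.png',big[:,:,::-1])
E
python3 fit2.py
```

```text
34 247.7 187.9 131.0 121.6 [ 577.4 -185.2   42. ]
42 298.6 186.4 138.0 202.7 [ 581.9 -280.3   47. ]
26 352.4 209.0 137.0 59.6 [ 543.8 -381.1   38. ]
50 396.4 229.3 141.0 305.5 [ 506.9 -461.9   53. ]
```

View pics/fit2.png

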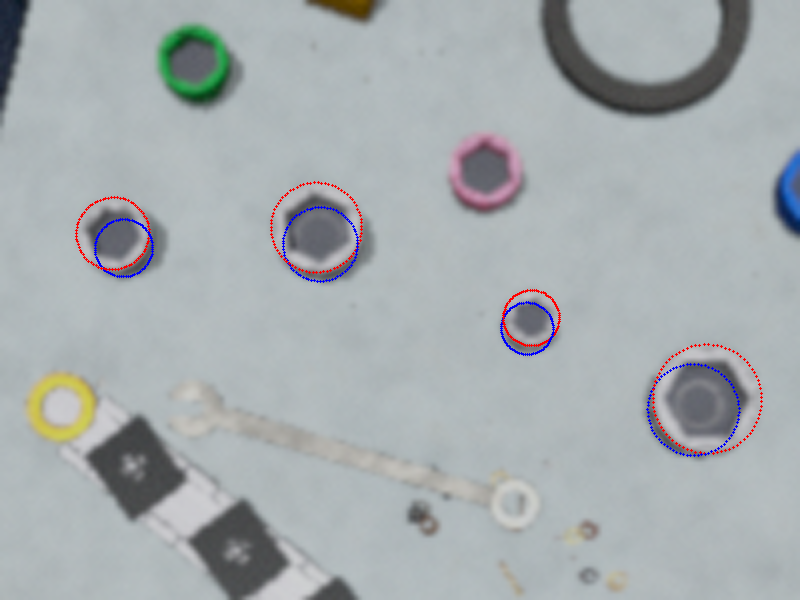

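```bash
cat > ov.py <<'E'
from h import *
im=cv2.imread('pics/top0.png')[:,:,::-1].copy(); ims=cv2.imread('pics/side0.png')[:,:,::-1].copy()
tiles=[];ts=[]
for (u,v),r,h,r2 in zip([(248.75,188.5),(299.4,187.6),(352.1,209.4),(395.2,229.6)],(17,21,13,25),(42,47,38,53),(14,18,12.5,22)):
    x=bp('top',u,v,h); print(2*r,x.round(1))
    for cam,I,T in(('top',im,tiles),('side',ims,ts)):
        k=6;c=pr(cam,(x[0],x[1],h/2)); x0,y0=int(c[0])-25,int(c[1])-25
        b=cv2.resize(I[y0:y0+50,x0:x0+50],None,fx=k,fy=k,interpolation=cv2.INTER_CUBIC)
        for a in np.linspace(0,6.28,100):
            for z,rr,col in((h,r,(255,0,0)),(0,r2,(0,0,255))):
                P=(pr(cam,(x[0]+rr*np.cos(a),x[1]+rr*np.sin(a),z))-(x0,y0)+.5)*k-.5; cv2.circle(b,tuple(int(q) for q in P.round()),0,col,-1)
        T.append(cv2.resize(b,(200,200)) if 0 else b)
g=np.vstack([np.hstack(tiles[:2]),np.hstack(tiles[2:])]); cv2.imwrite('pics/ovt.png',g[:,:,::-1])
g=np.vstack([np.hstack(ts[:2]),np.hstack(ts[2:])]); cv2.imwrite('pics/ovs.png',g[:,:,::-1])
E
python3 ov.py
```

```text
34 [ 576.4 -187.2   42. ]
42 [ 579.7 -281.8   47. ]
26 [ 543.1 -380.5   38. ]
50 [ 506.3 -459.6   53. ]
```

View pics/ovt.png

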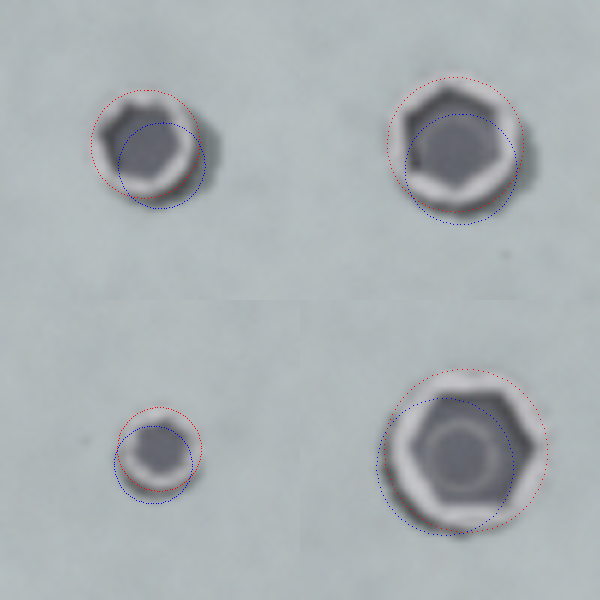

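View pics/ovs.png

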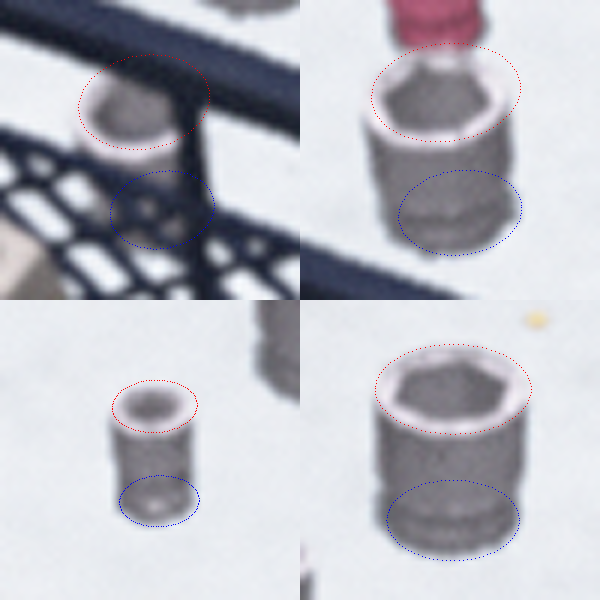

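move_arm([
  {"grip": 0, "dp": [0, 0, 0], "roll": -6},
  {"grip": 0, "dp": [0, 0, 0], "roll": -6},
  {"grip": 0, "dp": [0, 0, 0], "roll": -6},
  {"grip": 0, "dp": [0, 0, 0], "roll": -6},
  {"grip": 0, "dp": [0, 0, 0], "roll": -6},
])

```text
t: 0.52
tool_pos: [253.9, -595.5, 227.0]
orientation: [1.652, 0.857, -1.653]
force: [0.2, 0.7, -0.0]
gripper_width: 85.3
```

```bash
cat >> h.py <<'E'
def go(x,y,z,yaw=-37.2):
    p,M,o=tool(); d=M.T@(np.array([x,y,z])-p); a=np.degrees(np.arctan2(M[1,1],M[0,1]))
    n=max(1,int(np.ceil(np.linalg.norm(d)/40)))
    print('t',round(o['t'],2),'p',p.round(1),'d',d.round(1),'n',n,'per',(d/n).round(1),'roll',round(-((yaw-a+90)%180-90),1),'tilt',M[2,:2].round(3)[0].round(3),'w',round(o['gripper_width'],1),'F',o['force'].round(1))
E
python3 -c "
from h import *
go(506,-460,180)"
```

```text
t 0.52 p [ 253.9 -595.5  227. ] d [  46.9  126.5 -256.7] n 8 per [  5.9  15.8 -32.1] roll 1.6 tilt -1.0 w 85.3 F [ 0.2  0.7 -0. ]
```

move_arm([
  {"grip": 0, "dp": [4, 15.8, -32], "roll": 1},
  {"grip": 0, "dp": [4, 15.8, -32]},
  {"grip": 0, "dp": [4, 15.8, -32]},
  {"grip": 0, "dp": [4, 15.8, -32]},
  {"grip": 0, "dp": [4, 15.8, -32]},
  {"grip": 0, "dp": [4, 15.8, -32]},
  {"grip": 0, "dp": [4, 15.8, -32]},
  {"grip": 0, "dp": [4, 15.8, -32]},
])

```text
$.plan[1]: bad value
```

```bash
python3 -c "
from h import *
go(506,-460,120)"
```

```text
t 0.52 p [ 253.9 -595.5  227. ] d [ 106.9  127.  -256.5] n 8 per [ 13.4  15.9 -32.1] roll 1.6 tilt -1.0 w 85.3 F [ 0.2  0.7 -0. ]
```

move_arm([
  {"grip": 0, "dp": [4, 15.8, -32], "roll": 1},
  {"grip": 0, "dp": [4, 15.8, -32], "roll": 0},
  {"grip": 0, "dp": [4, 15.8, -32], "roll": 0},
  {"grip": 0, "dp": [4, 15.8, -32], "roll": 0},
  {"grip": 0, "dp": [4, 15.8, -32], "roll": 0},
  {"grip": 0, "dp": [4, 15.8, -32], "roll": 0},
  {"grip": 0, "dp": [4, 15.8, -32], "roll": 0},
  {"grip": 0, "dp": [4, 15.8, -32], "roll": 0},
])

```text
t: 1.18
tool_pos: [501.5, -469.7, 188.1]
orientation: [1.67, 0.834, -1.692]
force: [1.1, -0.2, 0.3]
gripper_width: 85.4
```

```bash
python3 -c "
from h import *
go(506,-460,120)"
```

```text
t 1.18 p [ 501.5 -469.7  188.1] d [ 68.1  -1.3 -10.8] n 2 per [34.  -0.6 -5.4] roll -0.7 tilt -1.0 w 85.4 F [ 1.1 -0.2  0.3]
```

move_arm([
  {"grip": 0, "dp": [30, -0.6, -5.4], "roll": 0},
  {"grip": 0, "dp": [30, -0.6, -5.4], "roll": 0},
  {"grip": 0, "dp": [0, 0, 0], "roll": 0},
  {"grip": 0, "dp": [0, 0, 0], "roll": 0},
])

```text
t: 1.52
tool_pos: [519.4, -448.3, 124.6]
orientation: [1.666, 0.851, -1.672]
force: [0.1, -0.4, 1.4]
gripper_width: 85.5
```

```bash
sed -i "s/M\[2,:2\].round(3)\[0\].round(3)/M[:2,0].round(3)/" h.py; python3 -c "
from h import *
go(506,-460,14)
crop('top',330,150,470,270,5,'pics/t1.png')
crop('side',250,130,390,250,5,'pics/s1.png')"
```

```text
t 1.52 p [ 519.4 -448.3  124.6] d [110.6  -2.   17.8] n 3 per [36.9 -0.7  5.9] roll 0.4 tilt [-0.01   0.013] w 85.5 F [ 0.1 -0.4  1.4]
```

View pics/s1.png

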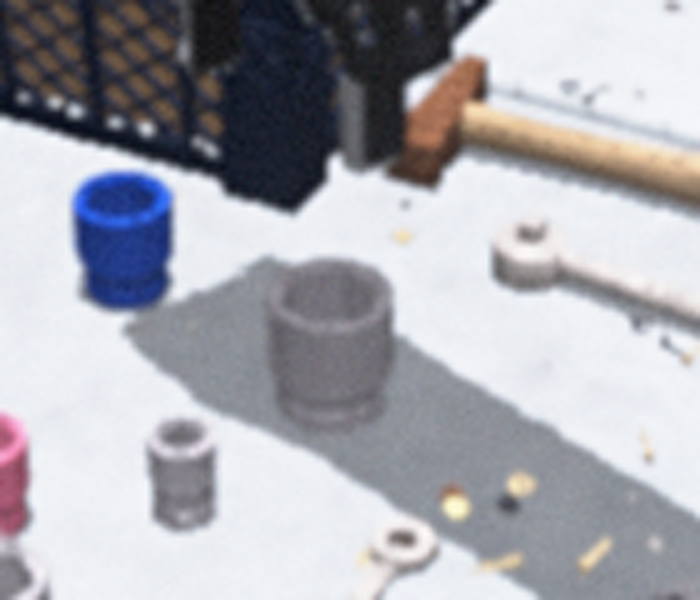

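View pics/t1.png

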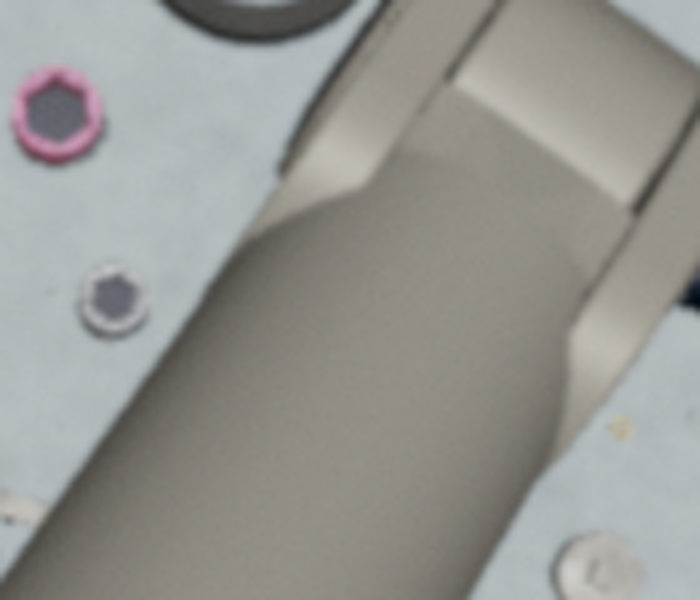

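move_arm([
  {"grip": 0, "dp": [10, -1, 9], "roll": 0},
  {"grip": 0, "dp": [20, -1, 9], "roll": 0},
  {"grip": 0, "dp": [10, 0, 0], "roll": 0},
  {"grip": 0, "dp": [0, 0, 0], "roll": 0},
  {"grip": 0, "dp": [0, 0, 0], "roll": 0},
])

```text
t: 2.03
tool_pos: [503.4, -471.6, 90.6]
orientation: [1.67, 0.829, -1.674]
force: [0.6, 0.2, 1.3]
gripper_width: 85.4
```

```bash
python3 -c "
from h import *
go(506,-460,14)
crop('side',250,130,390,250,5,'pics/s2.png')"
```

```text
t 2.03 p [ 503.4 -471.6   90.6] d [ 76.6  -4.8 -10.9] n 2 per [38.3 -2.4 -5.4] roll -0.2 tilt [-0.003  0.001] w 85.4 F [0.6 0.2 1.3]
```

View pics/s2.png

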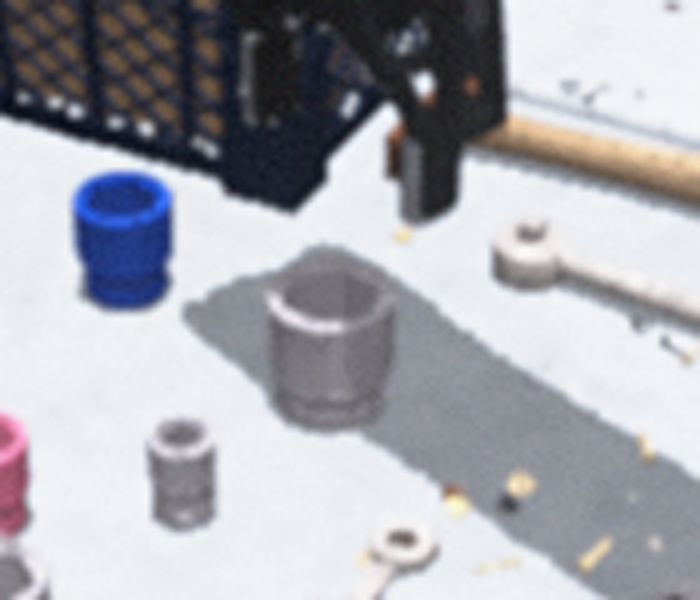

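move_arm([
  {"grip": 0, "dp": [10, -1, -5], "roll": 0},
  {"grip": 0, "dp": [5, -1, -2], "roll": 0},
  {"grip": 0, "dp": [0, 0, 0], "roll": 0},
  {"grip": 0, "dp": [0, 0, 0], "roll": 0},
])

```text
t: 2.42
tool_pos: [508.3, -464.5, 77.0]
orientation: [1.671, 0.825, -1.67]
force: [0.8, -0.7, -0.0]
gripper_width: 85.4
```

```bash
python3 -c "
from h import *
go(506,-460,14)
print(tool()[2]['dq'].round(3))"
```

```text
t 2.42 p [ 508.3 -464.5   77. ] d [63.  -4.6 -2.2] n 2 per [31.5 -2.3 -1.1] roll -0.2 tilt [ 0.001 -0.001] w 85.4 F [ 0.8 -0.7 -0. ]
[-0.007  0.003 -0.007  0.006 -0.    -0.005 -0.002]
```

move_arm([
  {"grip": 0, "dp": [15, -1.5, -1], "roll": 0},
  {"grip": 0, "dp": [15, -1.5, -1], "roll": 0},
  {"grip": 0, "dp": [15, 0, 0], "roll": 0},
  {"grip": 0, "dp": [8, 0, 0], "roll": 0},
  {"grip": 0, "dp": [0, 0, 0], "roll": 0},
  {"grip": 0, "dp": [0, 0, 0], "roll": 0},
])

```text
t: 2.92
tool_pos: [511.1, -460.3, 24.8]
orientation: [1.67, 0.823, -1.663]
force: [0.3, 0.0, 0.5]
gripper_width: 85.4
```

```bash
python3 -c "
from h import *
go(506,-460,16)
crop('side',250,130,390,250,5,'pics/s3.png')"
```

```text
t 2.92 p [ 511.1 -460.3   24.8] d [ 8.8 -4.3  2.8] n 1 per [ 8.8 -4.3  2.8] roll 0.1 tilt [ 0.006 -0.004] w 85.4 F [0.3 0.  0.5]
```

View pics/s3.png

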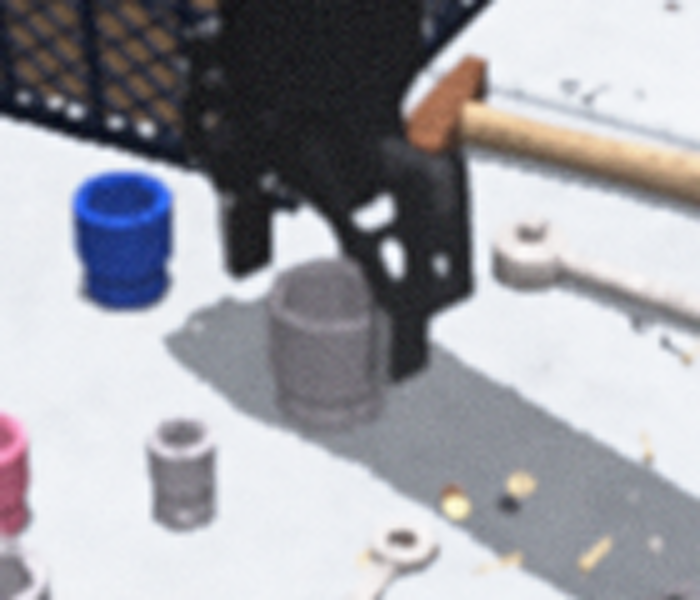

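move_arm([
  {"grip": 0, "dp": [7, -3, 2], "roll": 0},
  {"grip": 0, "dp": [0, 0, 0], "roll": 0},
  {"grip": 0, "dp": [0, 0, 0], "roll": 0},
  {"grip": 0, "dp": [0, 0, 0], "roll": 0},
])

```text
t: 3.3
tool_pos: [508.4, -461.5, 19.9]
orientation: [1.671, 0.818, -1.661]
force: [-0.2, -0.3, 0.8]
gripper_width: 85.5
```

```bash
python3 -c "
from h import *
go(506,-460,16)"
```

```text
t 3.3 p [ 508.4 -461.5   19.9] d [ 3.9 -2.9  0.3] n 1 per [ 3.9 -2.9  0.3] roll 0.0 tilt [ 0.009 -0.007] w 85.5 F [-0.2 -0.3  0.8]
```

move_arm([
  {"grip": 0.2, "dp": [3, -2, 0], "roll": 0},
  {"grip": 0.6, "dp": [0, 0, 0], "roll": 0},
  {"grip": 1, "dp": [0, 0, 0], "roll": 0},
  {"grip": 1, "dp": [0, 0, 0], "roll": 0},
  {"grip": 1, "dp": [0, 0, 0], "roll": 0},
  {"grip": 1, "dp": [0, 0, 0], "roll": 0},
  {"grip": 1, "dp": [0, 0, 0], "roll": 0},
  {"grip": 1, "dp": [0, 0, 0], "roll": 0},
])

```text
t: 3.97
tool_pos: [507.7, -461.3, 18.3]
orientation: [1.671, 0.815, -1.659]
force: [0.5, 0.6, 0.2]
gripper_width: 49.0
```

```bash
python3 -c "
from h import *
go(506,-460,16)
crop('side',250,130,390,250,5,'pics/s4.png')"
```

```text
t 3.97 p [ 507.7 -461.3   18.3] d [ 2.2 -2.2 -0. ] n 1 per [ 2.2 -2.2 -0. ] roll 0.0 tilt [ 0.012 -0.009] w 49.0 F [0.5 0.6 0.2]
```

View pics/s4.png

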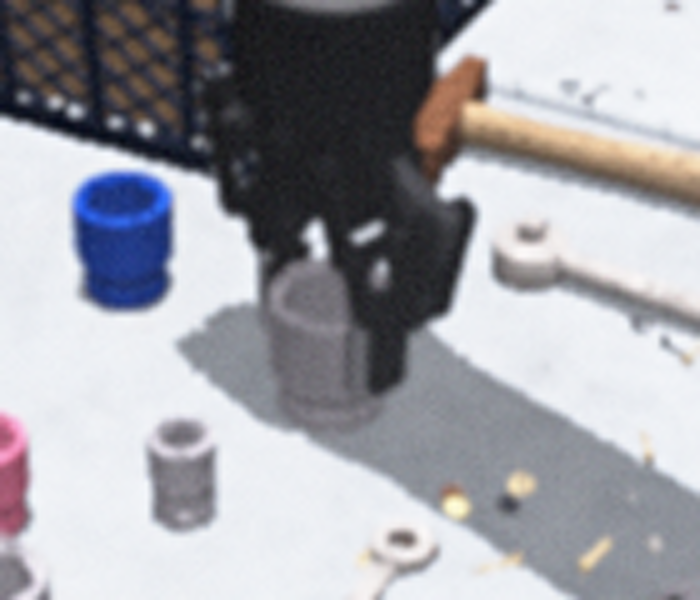

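move_arm([
  {"grip": 1, "dp": [-15, 0, 0], "roll": 0},
  {"grip": 1, "dp": [-25, 0, 0], "roll": 0},
  {"grip": 1, "dp": [-25, 0, 0], "roll": 0},
  {"grip": 1, "dp": [-20, 0, 0], "roll": 0},
  {"grip": 1, "dp": [-8, 0, 0], "roll": 0},
  {"grip": 1, "dp": [0, 0, 0], "roll": 0},
])

```text
t: 4.52
tool_pos: [502.4, -456.8, 112.4]
orientation: [1.67, 0.828, -1.667]
force: [0.3, -0.1, -3.8]
gripper_width: 48.7
```

```bash
python3 -c "
from h import *
go(470.4,-197.4,105)"
```

```text
t 4.52 p [ 502.4 -456.8  112.4] d [   7.3 -182.2 -187.4] n 7 per [  1.  -26.  -26.8] roll 0.1 tilt [ 0.002 -0.   ] w 48.7 F [ 0.3 -0.1 -3.8]
```

move_arm([
  {"grip": 1, "dp": [0, -15, -15], "roll": 0},
  {"grip": 1, "dp": [0, -26, -27], "roll": 0},
  {"grip": 1, "dp": [0, -26, -27], "roll": 0},
  {"grip": 1, "dp": [0, -26, -27], "roll": 0},
  {"grip": 1, "dp": [0, -26, -27], "roll": 0},
  {"grip": 1, "dp": [0, -20, -21], "roll": 0},
  {"grip": 1, "dp": [0, -12, -12], "roll": 0},
  {"grip": 1, "dp": [0, -6, -6], "roll": 0},
])

```text
t: 5.18
tool_pos: [466.9, -226.4, 104.2]
orientation: [1.668, 0.828, -1.683]
force: [-0.5, 0.1, -3.5]
gripper_width: 48.7
```

```bash
python3 -c "
from h import *
go(470.4,-197.4,60)"
```

```text
t 5.18 p [ 466.9 -226.4  104.2] d [ 44.1 -14.6 -25.3] n 2 per [ 22.1  -7.3 -12.7] roll -0.4 tilt [-0.009  0.   ] w 48.7 F [-0.5  0.1 -3.5]
```

move_arm([
  {"grip": 1, "dp": [8, -6, -10], "roll": 0},
  {"grip": 1, "dp": [12, -5, -9], "roll": 0},
  {"grip": 1, "dp": [10, 0, -2], "roll": 0},
  {"grip": 1, "dp": [0, 0, 0], "roll": 0},
  {"grip": 1, "dp": [0, 0, 0], "roll": 0},
  {"grip": 1, "dp": [0, 0, 0], "roll": 0},
])

```text
t: 5.68
tool_pos: [468.5, -202.2, 70.4]
orientation: [1.664, 0.832, -1.686]
force: [-0.1, -0.5, -2.7]
gripper_width: 48.6
```

```bash
python3 -c "
from h import *
go(470.4,-197.4,50)
im=manip.get_image('side');cv2.imwrite('pics/s5.png',im[:,:,::-1])
im=manip.get_image('top');cv2.imwrite('pics/t5.png',im[:,:,::-1])
"
```

```text
t 5.68 p [ 468.5 -202.2   70.4] d [20.4 -1.2 -5.1] n 1 per [20.4 -1.2 -5.1] roll -0.3 tilt [-0.014  0.   ] w 48.6 F [-0.1 -0.5 -2.7]
```

View pics/s5.png

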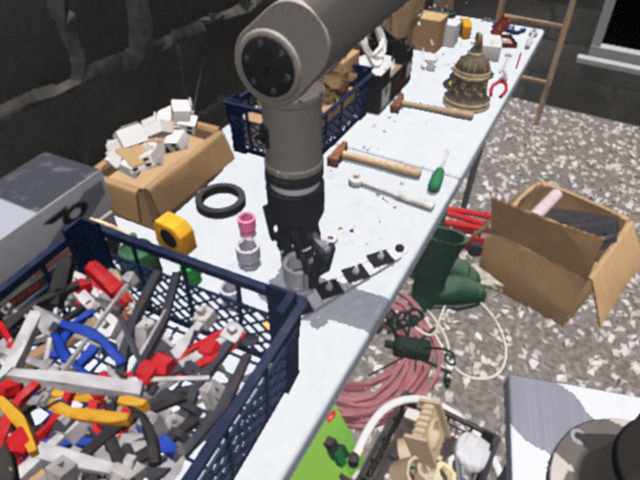

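View pics/t5.png

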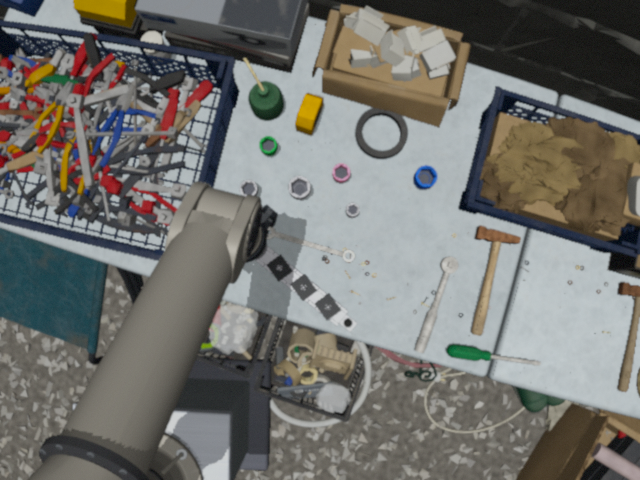

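```bash
cat >> h.py <<'E'
def overlay(cam,im,circs,f,x0,y0,x1,y1,k):
    b=np.ascontiguousarray(cv2.resize(im[y0:y1,x0:x1],None,fx=k,fy=k,interpolation=cv2.INTER_CUBIC))
    for (x,y,z,r,col) in circs:
        for a in np.linspace(0,6.28,120):
            P=(pr(cam,(x+r*np.cos(a),y+r*np.sin(a),z))-(x0,y0)+.5)*k-.5; cv2.circle(b,tuple(int(q) for q in P.round()),0,col,-1)
    cv2.imwrite(f,b[:,:,::-1])
E
python3 -c "
from h import *
im=cv2.imread('pics/s5.png')[:,:,::-1]
dz=70.4-18.3
overlay('side',im,[(468.5,-202.2,dz,22,(0,0,255)),(468.5,-202.2,dz+53,25,(255,0,0)),(470.4,-197.4,13,10,(0,255,0)),(432.3,-247.4,13,4.5,(0,255,0)),(432.3,-247.4,29,1.8,(0,255,0)),(397.2,-293.6,13,4.5,(0,255,0)),(397.2,-293.6,29,1.8,(0,255,0)),(362.2,-340,13,4.5,(0,255,0)),(362.2,-340,29,1.8,(0,255,0))],'pics/s5o.png',270,220,410,320,5)"
```

```text
(no output)
```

View pics/s5o.png

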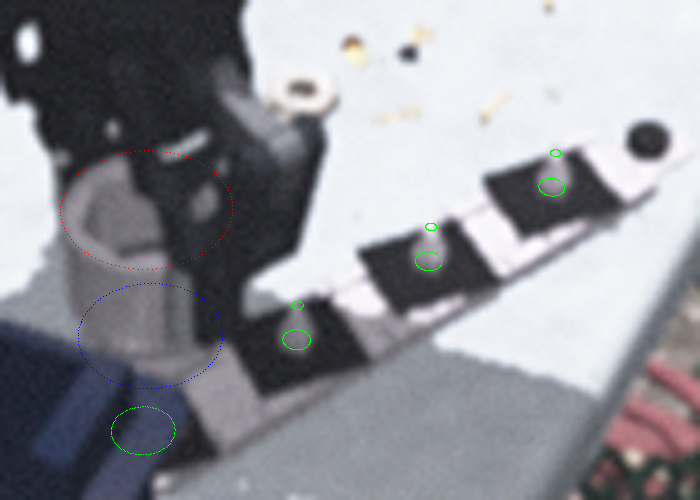

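```bash
python3 -c "
from h import *
go(470.4,-197.4,50);go(470.4,-197.4,50)
print(manip.observe()['dq'].round(3))
im=manip.get_image('side')
x,y,z=tool()[0];dz=z-18.3
overlay('side',im,[(x,y,dz,22,(0,0,255)),(x,y,dz+53,25,(255,0,0)),(470.4,-197.4,13,10,(0,255,0))],'pics/s6o.png',270,220,410,320,5)"
```

```text
t 5.78 p [ 468.8 -202.5   70.9] d [20.9 -1.7 -5.1] n 1 per [20.9 -1.7 -5.1] roll -0.4 tilt [-0.013  0.   ] w 48.9 F [-0.2  0.  -2.7]
t 5.78 p [ 468.8 -202.5   70.9] d [20.9 -1.7 -5.1] n 1 per [20.9 -1.7 -5.1] roll -0.4 tilt [-0.013  0.   ] w 48.9 F [-0.2  0.  -2.7]
[-0.001 -0.007 -0.005 -0.002 -0.004 -0.001 -0.   ]
```

View pics/s6o.png

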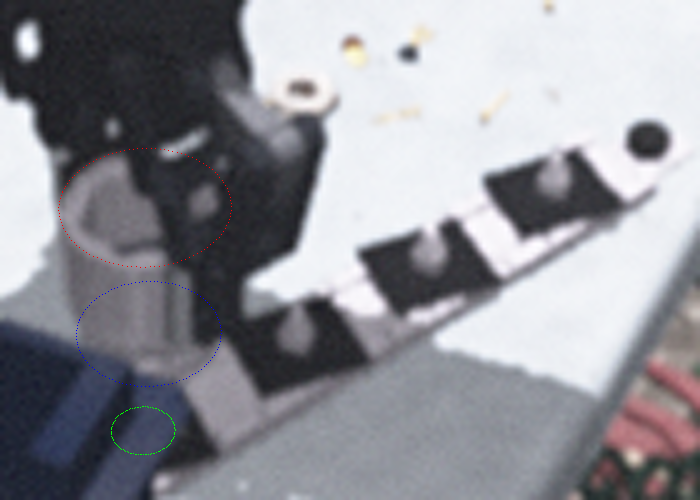

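move_arm([
  {"grip": 1, "dp": [4, -1.5, -4], "roll": 0},
  {"grip": 1, "dp": [4, 0, 0], "roll": 0},
  {"grip": 1, "dp": [0, 0, 0], "roll": 0},
  {"grip": 1, "dp": [0, 0, 0], "roll": 0},
  {"grip": 1, "dp": [0, 0, 0], "roll": 0},
])

```text
t: 6.25
tool_pos: [471.1, -199.4, 63.3]
orientation: [1.667, 0.826, -1.684]
force: [0.2, 0.9, -3.2]
gripper_width: 49.2
```

```bash
python3 -c "
from h import *
go(470.4,-197.4,50);
print(manip.observe()['dq'].round(3))"
```

```text
t 6.25 p [ 471.1 -199.4   63.3] d [13.3 -1.7 -1.3] n 1 per [13.3 -1.7 -1.3] roll -0.5 tilt [-0.01  -0.001] w 49.2 F [ 0.2  0.9 -3.2]
[ 0.     0.001 -0.002 -0.003 -0.001 -0.001  0.001]
```

move_arm([
  {"grip": 1, "dp": [4, -1.2, -1], "roll": 0},
  {"grip": 1, "dp": [5, 0, 0], "roll": 0},
  {"grip": 1, "dp": [4, 0, 0], "roll": 0},
  {"grip": 1, "dp": [0, 0, 0], "roll": 0},
  {"grip": 1, "dp": [0, 0, 0], "roll": 0},
])

```text
t: 6.67
tool_pos: [470.6, -197.8, 49.0]
orientation: [1.667, 0.826, -1.684]
force: [-0.4, 0.8, -3.2]
gripper_width: 48.5
```

```bash
python3 -c "
from h import *
go(470.4,-197.4,33);
print(manip.observe()['dq'].round(3))"
```

```text
t 6.67 p [ 470.6 -197.8   49. ] d [16.  -0.3 -0.3] n 1 per [16.  -0.3 -0.3] roll -0.5 tilt [-0.01  -0.001] w 48.5 F [-0.4  0.8 -3.2]
[-0.002  0.009  0.001  0.01   0.002 -0.004 -0.002]
```

move_arm([
  {"grip": 1, "dp": [4, 0, 0], "roll": 0},
  {"grip": 1, "dp": [4, 0, 0], "roll": 0},
  {"grip": 1, "dp": [2, 0, 0], "roll": 0},
  {"grip": 1, "dp": [0, 0, 0], "roll": 0},
])

```text
t: 7.0
tool_pos: [470.5, -197.8, 37.9]
orientation: [1.667, 0.826, -1.684]
force: [-0.7, -0.3, -2.0]
gripper_width: 49.1
```

```bash
python3 -c "
from h import *
go(470.4,-197.4,33);
print(manip.observe()['dq'].round(3))"
```

```text
t 7.0 p [ 470.5 -197.8   37.9] d [ 4.9 -0.3 -0.3] n 1 per [ 4.9 -0.3 -0.3] roll -0.5 tilt [-0.01  -0.001] w 49.1 F [-0.7 -0.3 -2. ]
[ 0.     0.004  0.002  0.     0.002 -0.002 -0.001]
```

move_arm([
  {"grip": 1, "dp": [3, 0, 0], "roll": 0},
  {"grip": 1, "dp": [2, 0, 0], "roll": 0},
  {"grip": 1, "dp": [0, 0, 0], "roll": 0},
])

```text
t: 7.25
tool_pos: [470.6, -197.9, 32.3]
orientation: [1.667, 0.826, -1.684]
force: [0.3, -0.6, -4.1]
gripper_width: 49.0
```

```bash
python3 -c "
from h import *
go(470.4,-197.4,31.5);
print(manip.observe()['dq'].round(3))"
```

```text
t 7.25 p [ 470.6 -197.9   32.3] d [ 0.8 -0.4 -0.3] n 1 per [ 0.8 -0.4 -0.3] roll -0.5 tilt [-0.01  -0.001] w 49.0 F [ 0.3 -0.6 -4.1]
[-0.001 -0.002  0.    -0.001  0.     0.001 -0.001]
```

move_arm([
  {"grip": 1, "dp": [1, 0, 0], "roll": 0},
  {"grip": 0.5, "dp": [0, 0, 0], "roll": 0},
  {"grip": 0, "dp": [0, 0, 0], "roll": 0},
  {"grip": 0, "dp": [0, 0, 0], "roll": 0},
  {"grip": 0, "dp": [0, 0, 0], "roll": 0},
  {"grip": 0, "dp": [0, 0, 0], "roll": 0},
])

```text
t: 7.75
tool_pos: [472.9, -198.6, 33.1]
orientation: [1.669, 0.822, -1.68]
force: [-0.3, 0.3, -0.1]
gripper_width: 85.4
```

```bash
python3 -c "
from h import *
go(470.4,-197.4,120);"
```

```text
t 7.75 p [ 472.9 -198.6   33.1] d [-86.9  -2.9   1. ] n 3 per [-29.   -1.    0.3] roll -0.5 tilt [-0.005 -0.003] w 85.4 F [-0.3  0.3 -0.1]
```

Lift straight up and head for socket_42.

move_arm([
  {"grip": 0, "dp": [-15, -1, 0], "roll": 0},
  {"grip": 0, "dp": [-25, -1, 0], "roll": 0},
  {"grip": 0, "dp": [-25, 0, 0], "roll": 0},
  {"grip": 0, "dp": [-20, 0, 0], "roll": 0},
  {"grip": 0, "dp": [-5, 0, 0], "roll": 0},
])

```text
t: 8.17
tool_pos: [470.9, -196.6, 125.6]
orientation: [1.668, 0.826, -1.683]
force: [-0.2, -0.2, -0.4]
gripper_width: 85.8
```

```bash
python3 -c "
from h import *
go(579.5,-282,120);"
```

```text
t 8.17 p [ 470.9 -196.6  125.6] d [  4.9 138.2   1.2] n 4 per [ 1.2 34.5  0.3] roll -0.5 tilt [-0.008 -0.002] w 85.8 F [-0.2 -0.2 -0.4]
```

move_arm([
  {"grip": 0, "dp": [0, 15, 0], "roll": 0},
  {"grip": 0, "dp": [0, 30, 0], "roll": 0},
  {"grip": 0, "dp": [0, 35, 0], "roll": 0},
  {"grip": 0, "dp": [0, 25, 0], "roll": 0},
  {"grip": 0, "dp": [0, 15, 0], "roll": 0},
  {"grip": 0, "dp": [0, 7, 0], "roll": 0},
  {"grip": 0, "dp": [0, 0, 0], "roll": 0},
  {"grip": 0, "dp": [0, 0, 0], "roll": 0},
])

```text
t: 8.83
tool_pos: [574.7, -276.6, 124.4]
orientation: [1.667, 0.824, -1.681]
force: [-0.2, 1.3, 0.4]
gripper_width: 84.9
```

```bash
python3 -c "
from h import *
go(579.5,-282,80);
im=manip.get_image('side');cv2.imwrite('pics/s7.png',im[:,:,::-1])
im=manip.get_image('top');cv2.imwrite('pics/t7.png',im[:,:,::-1]); crop('top',210,190,350,310,5,'pics/t7c.png',im)"
```

```text
t 8.83 p [ 574.7 -276.6  124.4] d [44.4  7.2  1. ] n 2 per [22.2  3.6  0.5] roll -0.4 tilt [-0.007 -0.003] w 84.9 F [-0.2  1.3  0.4]
```

View pics/t7c.png

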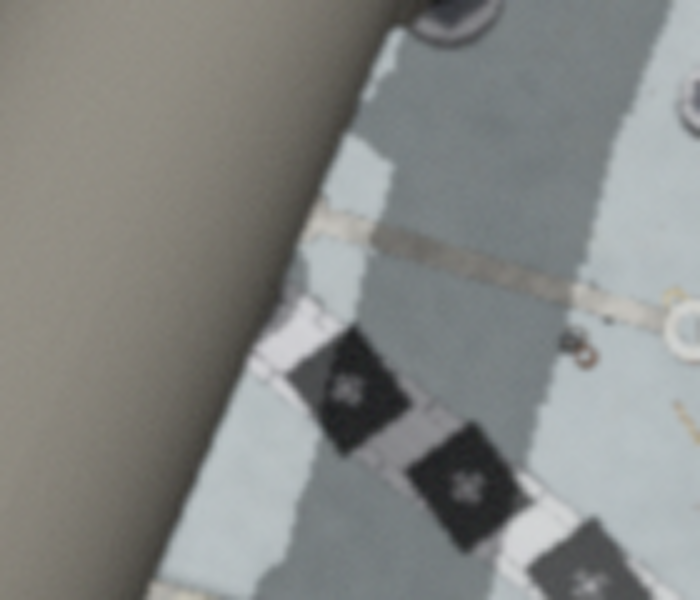

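View pics/s7.png

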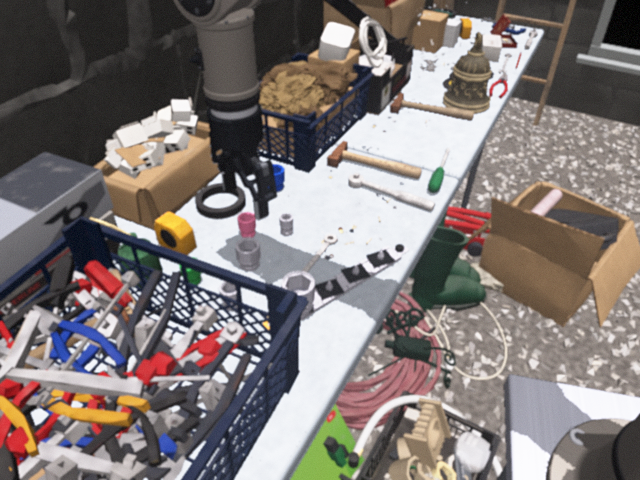

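move_arm([
  {"grip": 0, "dp": [15, 3, 0], "roll": 0},
  {"grip": 0, "dp": [20, 3, 0], "roll": 0},
  {"grip": 0, "dp": [15, 0, 0], "roll": 0},
  {"grip": 0, "dp": [12, 0, 0], "roll": 0},
  {"grip": 0, "dp": [0, 0, 0], "roll": 0},
  {"grip": 0, "dp": [0, 0, 0], "roll": 0},
])

```text
t: 9.43
tool_pos: [575.7, -276.7, 57.9]
orientation: [1.663, 0.829, -1.68]
force: [0.1, 0.4, 0.4]
gripper_width: 85.6
```

```bash
python3 -c "
from h import *
go(579.5,-282,16);
crop('side',180,150,320,310,4,'pics/s8.png')"
```

```text
t 9.43 p [ 575.7 -276.7   57.9] d [41.9  6.5  1.6] n 2 per [20.9  3.3  0.8] roll -0.2 tilt [-0.009 -0.002] w 85.6 F [0.1 0.4 0.4]
```

View pics/s8.png

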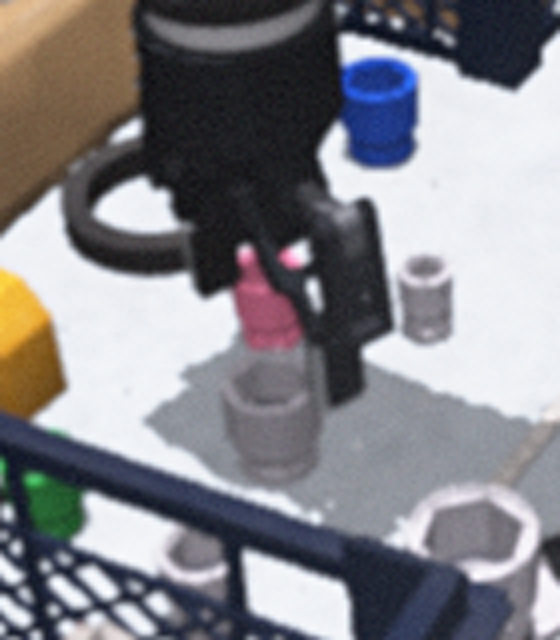

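move_arm([
  {"grip": 0, "dp": [10, 5, 1], "roll": 0},
  {"grip": 0, "dp": [12, 3, 0], "roll": 0},
  {"grip": 0, "dp": [12, 0, 0], "roll": 0},
  {"grip": 0, "dp": [2, 0, 0], "roll": 0},
  {"grip": 0, "dp": [0, 0, 0], "roll": 0},
  {"grip": 0, "dp": [0, 0, 0], "roll": 0},
])

```text
t: 9.98
tool_pos: [582.8, -283.7, 19.7]
orientation: [1.665, 0.826, -1.678]
force: [-0.3, 0.1, -0.4]
gripper_width: 85.3
```

```bash
python3 -c "
from h import *
go(579.5,-282,16);
crop('side',180,150,320,310,4,'pics/s9.png')"
```

```text
t 9.98 p [ 582.8 -283.7   19.7] d [ 3.7 -3.6  0.7] n 1 per [ 3.7 -3.6  0.7] roll -0.2 tilt [-0.006 -0.003] w 85.3 F [-0.3  0.1 -0.4]
```

View pics/s9.png

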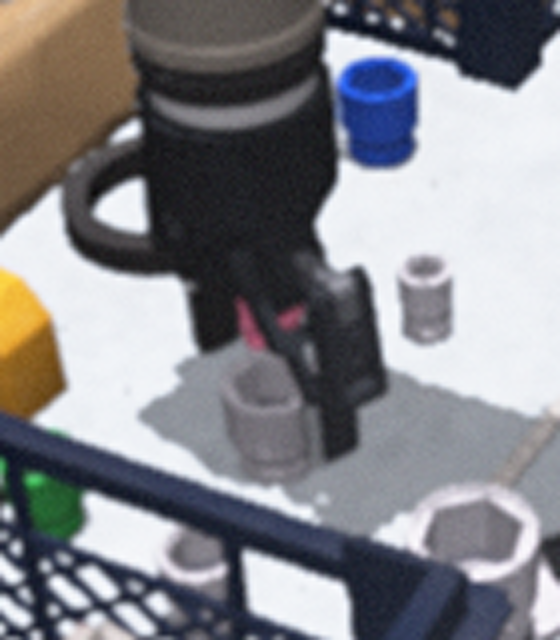

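move_arm([
  {"grip": 0, "dp": [3, -2, 0.5], "roll": 0},
  {"grip": 0.5, "dp": [1, -0.5, 0], "roll": 0},
  {"grip": 1, "dp": [0, 0, 0], "roll": 0},
  {"grip": 1, "dp": [0, 0, 0], "roll": 0},
  {"grip": 1, "dp": [0, 0, 0], "roll": 0},
  {"grip": 1, "dp": [0, 0, 0], "roll": 0},
  {"grip": 1, "dp": [0, 0, 0], "roll": 0},
  {"grip": 1, "dp": [0, 0, 0], "roll": 0},
])

```text
t: 10.7
tool_pos: [581.2, -282.7, 17.3]
orientation: [1.666, 0.824, -1.675]
force: [0.4, -0.6, 0.9]
gripper_width: 40.6
```

```bash
python3 -c "
from h import *
go(579.5,-282,16);
crop('side',180,150,320,310,4,'pics/s10.png')"
```

```text
t 10.7 p [ 581.2 -282.7   17.3] d [ 1.4 -1.8  0.5] n 1 per [ 1.4 -1.8  0.5] roll -0.2 tilt [-0.003 -0.005] w 40.6 F [ 0.4 -0.6  0.9]
```

View pics/s10.png

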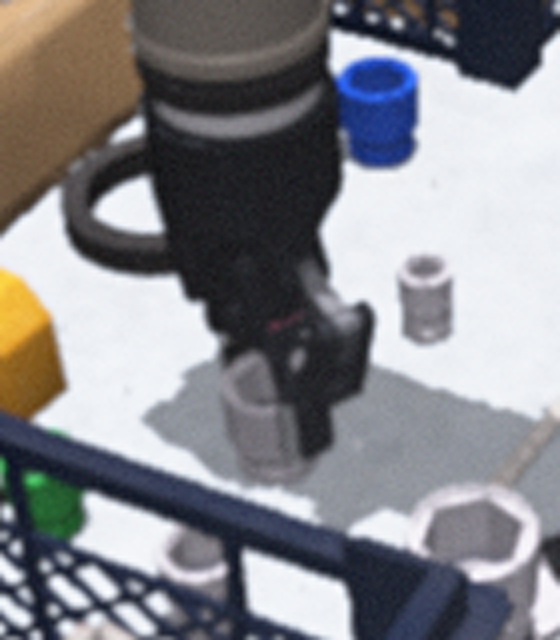

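move_arm([
  {"grip": 1, "dp": [-15, 0, 0], "roll": 0},
  {"grip": 1, "dp": [-25, 0, 0], "roll": 0},
  {"grip": 1, "dp": [-30, 0, 0], "roll": 0},
  {"grip": 1, "dp": [-20, 0, 0], "roll": 0},
  {"grip": 1, "dp": [-10, 0, 0], "roll": 0},
  {"grip": 1, "dp": [0, 0, 0], "roll": 0},
])

```text
t: 11.25
tool_pos: [577.2, -280.4, 115.4]
orientation: [1.66, 0.835, -1.686]
force: [0.4, -1.0, -2.7]
gripper_width: 40.1
```

```bash
python3 -c "
from h import *
go(432.3,-247.4,105);"
```

```text
t 11.25 p [ 577.2 -280.4  115.4] d [  12.6 -135.    61.5] n 4 per [  3.1 -33.8  15.4] roll -0.1 tilt [-0.015  0.   ] w 40.1 F [ 0.4 -1.  -2.7]
```

move_arm([
  {"grip": 1, "dp": [0, -15, 7], "roll": 0},
  {"grip": 1, "dp": [0, -28, 12], "roll": 0},
  {"grip": 1, "dp": [0, -30, 14], "roll": 0},
  {"grip": 1, "dp": [0, -25, 12], "roll": 0},
  {"grip": 1, "dp": [0, -18, 8], "roll": 0},
  {"grip": 1, "dp": [0, -9, 4], "roll": 0},
  {"grip": 1, "dp": [0, 0, 0], "roll": 0},
  {"grip": 1, "dp": [0, 0, 0], "roll": 0},
])

```text
t: 11.92
tool_pos: [431.7, -245.3, 106.6]
orientation: [1.656, 0.847, -1.696]
force: [-0.3, 0.8, -3.0]
gripper_width: 40.6
```

```bash
python3 -c "
from h import *
go(432.3,-247.4,65);"
```

```text
t 11.92 p [ 431.7 -245.3  106.6] d [41.5  2.8  0.9] n 2 per [20.8  1.4  0.5] roll -0.1 tilt [-0.027  0.007] w 40.6 F [-0.3  0.8 -3. ]
```

move_arm([
  {"grip": 1, "dp": [12, 1, 0.5], "roll": 0},
  {"grip": 1, "dp": [15, 1, 0.5], "roll": 0},
  {"grip": 1, "dp": [10, 0, 0], "roll": 0},
  {"grip": 1, "dp": [0, 0, 0], "roll": 0},
  {"grip": 1, "dp": [0, 0, 0], "roll": 0},
  {"grip": 1, "dp": [0, 0, 0], "roll": 0},
])

```text
t: 12.42
tool_pos: [436.6, -247.2, 66.2]
orientation: [1.657, 0.849, -1.692]
force: [-0.7, 0.3, -3.4]
gripper_width: 40.3
```

```bash
python3 -c "
from h import *
go(432.3,-247.4,48);
im=manip.get_image('side')
x,y,z=tool()[0];dz=z-17.3
overlay('side',im,[(x,y,dz,18,(0,0,255)),(x,y,dz+47,21,(255,0,0)),(470.4,-197.4,66,25,(0,255,0)),(432.3,-247.4,13,4.5,(0,255,0))],'pics/s11.png',260,220,400,340,5)"
```

```text
t 12.42 p [ 436.6 -247.2   66.2] d [18.3 -2.8  2.5] n 1 per [18.3 -2.8  2.5] roll 0.0 tilt [-0.025  0.008] w 40.3 F [-0.7  0.3 -3.4]
```

View pics/s11.png

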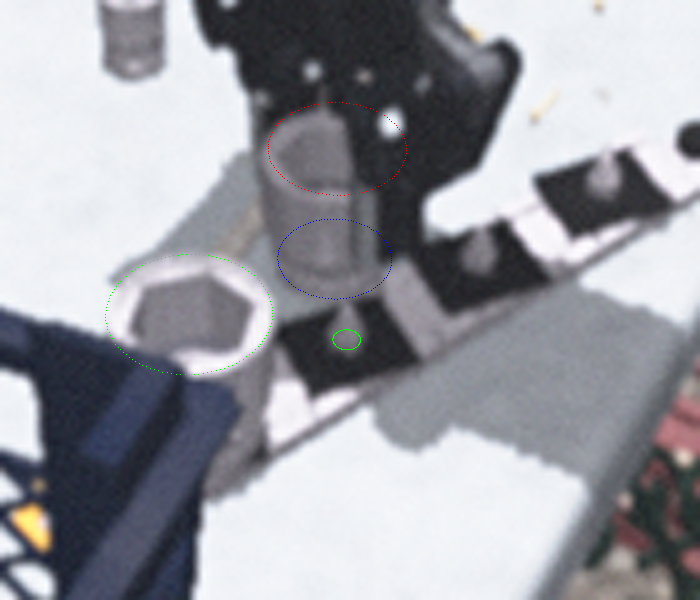

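move_arm([
  {"grip": 1, "dp": [4, -2, 1.8], "roll": 0},
  {"grip": 1, "dp": [7, -0.5, 0.5], "roll": 0},
  {"grip": 1, "dp": [4, 0, 0], "roll": 0},
  {"grip": 1, "dp": [0, 0, 0], "roll": 0},
  {"grip": 1, "dp": [0, 0, 0], "roll": 0},
  {"grip": 1, "dp": [0, 0, 0], "roll": 0},
])

```text
t: 12.97
tool_pos: [434.2, -248.3, 51.7]
orientation: [1.658, 0.845, -1.688]
force: [0.6, 0.1, -2.8]
gripper_width: 40.7
```

```bash
python3 -c "
from h import *
go(431.8,-247.3,35)"
```

```text
t 12.97 p [ 434.2 -248.3   51.7] d [16.7 -2.2  0.6] n 1 per [16.7 -2.2  0.6] roll 0.0 tilt [-0.021  0.006] w 40.7 F [ 0.6  0.1 -2.8]
```

move_arm([
  {"grip": 1, "dp": [1, -2, 0.5], "roll": 0},
  {"grip": 1, "dp": [1, -0.5, 0], "roll": 0},
  {"grip": 1, "dp": [0, 0, 0], "roll": 0},
  {"grip": 1, "dp": [0, 0, 0], "roll": 0},
  {"grip": 1, "dp": [0, 0, 0], "roll": 0},
])

```text
t: 13.38
tool_pos: [432.0, -247.2, 50.1]
orientation: [1.659, 0.844, -1.687]
force: [0.6, -0.1, -3.1]
gripper_width: 40.4
```

```bash
python3 -c "
from h import *
go(431.8,-247.3,35)"
```

```text
t 13.38 p [ 432.  -247.2   50.1] d [15.1  0.2  0.1] n 1 per [15.1  0.2  0.1] roll 0.0 tilt [-0.02   0.006] w 40.4 F [ 0.6 -0.1 -3.1]
```

move_arm([
  {"grip": 1, "dp": [4, 0, 0], "roll": 0},
  {"grip": 1, "dp": [4, 0, 0], "roll": 0},
  {"grip": 1, "dp": [4, 0, 0], "roll": 0},
  {"grip": 1, "dp": [0, 0, 0], "roll": 0},
  {"grip": 1, "dp": [0, 0, 0], "roll": 0},
])

```text
t: 13.8
tool_pos: [431.9, -247.2, 36.8]
orientation: [1.659, 0.844, -1.687]
force: [0.6, 0.9, -2.6]
gripper_width: 40.8
```

```bash
python3 -c "
from h import *
go(431.8,-247.3,31)"
```

```text
t 13.8 p [ 431.9 -247.2   36.8] d [5.8 0.1 0.1] n 1 per [5.8 0.1 0.1] roll 0.0 tilt [-0.02   0.005] w 40.8 F [ 0.6  0.9 -2.6]
```

move_arm([
  {"grip": 1, "dp": [3, 0, 0], "roll": 0},
  {"grip": 1, "dp": [2.5, 0, 0], "roll": 0},
  {"grip": 1, "dp": [0.5, 0, 0], "roll": 0},
  {"grip": 1, "dp": [0, 0, 0], "roll": 0},
  {"grip": 0.5, "dp": [0, 0, 0], "roll": 0},
  {"grip": 0, "dp": [0, 0, 0], "roll": 0},
  {"grip": 0, "dp": [0, 0, 0], "roll": 0},
  {"grip": 0, "dp": [0, 0, 0], "roll": 0},
])

```text
t: 14.47
tool_pos: [433.4, -247.9, 31.6]
orientation: [1.66, 0.841, -1.685]
force: [0.6, -0.1, -0.2]
gripper_width: 77.0
```

```bash
python3 -c "
from h import *
go(432.3,-247.4,120)"
```

```text
t 14.47 p [ 433.4 -247.9   31.6] d [-88.3  -2.6   0.9] n 3 per [-29.4  -0.9   0.3] roll 0.0 tilt [-0.017  0.004] w 77.0 F [ 0.6 -0.1 -0.2]
```

move_arm([
  {"grip": 0, "dp": [-15, -1, 0], "roll": 0},
  {"grip": 0, "dp": [-25, -1, 0], "roll": 0},
  {"grip": 0, "dp": [-30, 0, 0], "roll": 0},
  {"grip": 0, "dp": [-25, 0, 0], "roll": 0},
  {"grip": 0, "dp": [-10, 0, 0], "roll": 0},
])

```text
t: 14.88
tool_pos: [432.0, -246.1, 138.3]
orientation: [1.658, 0.847, -1.689]
force: [0.6, -0.1, 1.0]
gripper_width: 85.1
```

```bash
python3 -c "
from h import *
im=cv2.imread('pics/top0.png')[:,:,::-1]
crop('top',150,80,290,280,3,'pics/b_t.png',im)
im=cv2.imread('pics/side0.png')[:,:,::-1]
crop('side',50,200,320,400,3,'pics/b_s.png',im)
go(543,-380.5,120)"
```

```text
t 14.88 p [ 432.  -246.1  138.3] d [ 14.9 170.   40. ] n 5 per [ 3. 34.  8.] roll 0.0 tilt [-0.022  0.007] w 85.1 F [ 0.6 -0.1  1. ]
```

View pics/b_t.png

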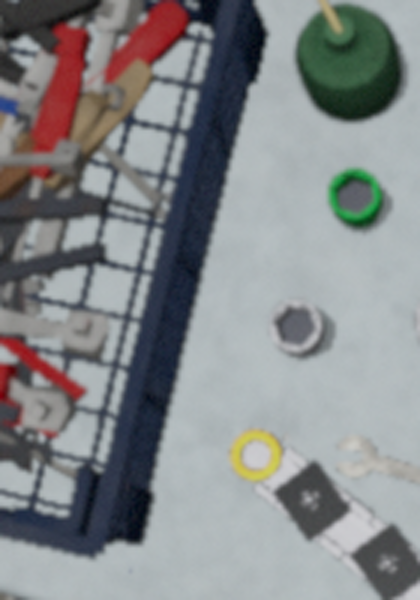

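View pics/b_s.png

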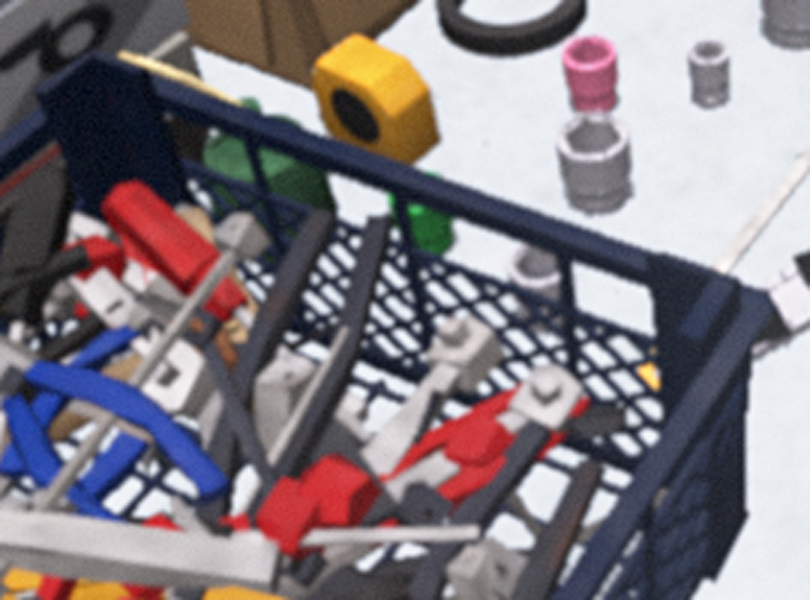

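```bash
python3 -c "
from h import *
for s in [(306,298),(300,295)]:
  for t in [(183,263),(186,260),(197,260)]:
    X=tri([('side',*s),('top',*t)]); print(s,t,X.round(0),pr('side',X)-s,pr('top',X)-t)
for u in (204,208,213):
  print(u,[bp('top',u,188,z).round(0) for z in (0,80,110)])
for z in (80,100,120): print(bp('side',303,298,z).round(0))
# rim at S34 row in side image: rim top edge pts
for p in [(130+50-80,0)]: pass
for z in (80,100,120): print('rim',bp('side',(560/3+50),(220/3+200),z).round(0), bp('side',(400/3+50),(165/3+200),z).round(0))
"
```

```text
(306, 298) (183, 263) [430. -96. 150.] [-0.45658956 -0.04372456] [0.05245019 0.33112545]
(306, 298) (186, 260) [ 433. -100.  145.] [-2.13848898 -0.21595967] [0.24101826 1.56304488]
(306, 298) (197, 260) [ 436. -115.  128.] [-0.95248387 -0.0927934 ] [0.11152136 0.71015706]
(300, 295) (183, 263) [433. -96. 154.] [2.65923595 0.23579184] [-0.33349749 -1.92404891]
(300, 295) (186, 260) [ 437. -100.  149.] [0.97592995 0.09150392] [-0.12044491 -0.71166853]
(300, 295) (197, 260) [ 440. -115.  132.] [2.16296899 0.19436137] [-0.27736046 -1.60877328]
204 [array([582., -94.,   0.]), array([ 569., -111.,   80.]), array([ 564., -117.,  110.])]
208 [array([ 582., -102.,    0.]), array([ 569., -118.,   80.]), array([ 564., -124.,  110.])]
213 [array([ 583., -112.,    0.]), array([ 569., -127.,   80.]), array([ 564., -133.,  110.])]
[ 450. -156.   80.]
[ 445. -139.  100.]
[ 440. -121.  120.]
rim [ 559. -180.   80.] [ 655. -197.   80.]
rim [ 550. -161.  100.] [ 642. -178.  100.]
rim [ 541. -143.  120.] [ 629. -159.  120.]
```

move_arm([
  {"grip": 0, "dp": [0, 18, 4], "roll": 0},
  {"grip": 0, "dp": [2, 32, 8], "roll": 0},
  {"grip": 0, "dp": [2, 34, 8], "roll": 0},
  {"grip": 0, "dp": [2, 34, 8], "roll": 0},
  {"grip": 0, "dp": [2, 22, 5], "roll": 0},
  {"grip": 0, "dp": [2, 12, 3], "roll": 0},
  {"grip": 0, "dp": [0, 4, 1], "roll": 0},
  {"grip": 0, "dp": [0, 0, 0], "roll": 0},
])

```text
t: 15.55
tool_pos: [539.4, -375.2, 126.1]
orientation: [1.657, 0.841, -1.683]
force: [0.5, 0.1, 1.0]
gripper_width: 85.5
```

```bash
python3 -c "
from h import *
go(542.6,-380.4,60)
im=manip.get_image('side')
overlay('side',im,[(432.3,-247.4,13+47,21,(255,0,0)),(432.3,-247.4,13,18,(0,0,255)),(470.4,-197.4,66,25,(0,255,0))],'pics/s12.png',260,220,400,340,5)"
```

```text
t 15.55 p [ 539.4 -375.2  126.1] d [66.   6.7  1.7] n 2 per [33.   3.4  0.9] roll 0.1 tilt [-0.017  0.002] w 85.5 F [0.5 0.1 1. ]
```

View pics/s12.png

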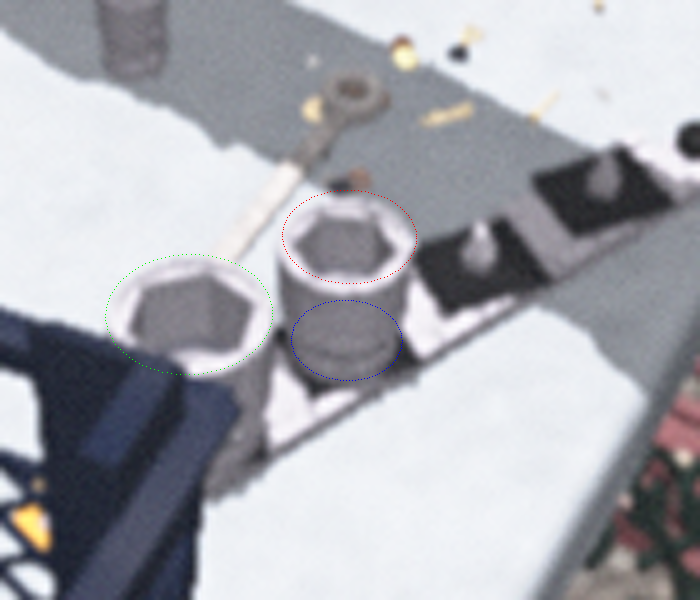

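move_arm([
  {"grip": 0, "dp": [15, 3, 1], "roll": 0},
  {"grip": 0, "dp": [22, 3, 0], "roll": 0},
  {"grip": 0, "dp": [20, 0, 0], "roll": 0},
  {"grip": 0, "dp": [12, 0, 0], "roll": 0},
  {"grip": 0, "dp": [0, 0, 0], "roll": 0},
  {"grip": 0, "dp": [0, 0, 0], "roll": 0},
])

```text
t: 16.1
tool_pos: [539.1, -373.6, 51.9]
orientation: [1.654, 0.848, -1.683]
force: [0.6, -0.5, 0.1]
gripper_width: 85.2
```

```bash
python3 -c "
from h import *
go(542.6,-380.4,11)
crop('side',210,150,350,270,5,'pics/s13.png')"
```

```text
t 16.1 p [ 539.1 -373.6   51.9] d [40.8  7.6  3. ] n 2 per [20.4  3.8  1.5] roll 0.4 tilt [-0.02   0.006] w 85.2 F [ 0.6 -0.5  0.1]
```

View pics/s13.png

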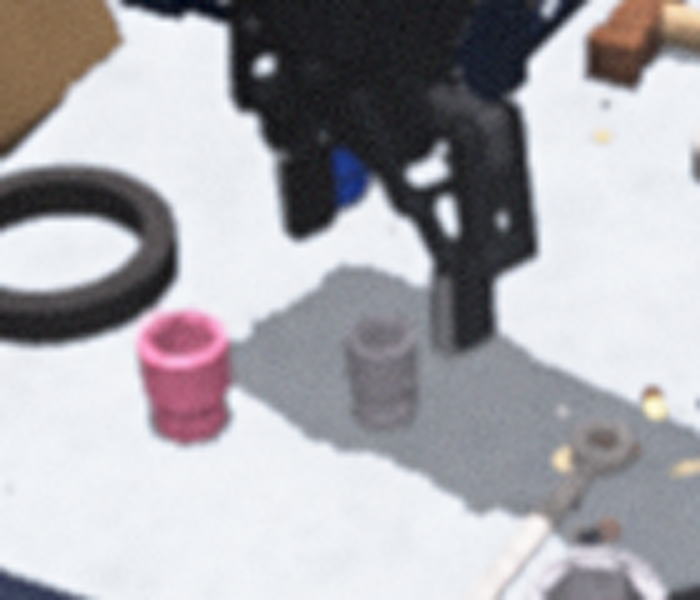

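move_arm([
  {"grip": 0, "dp": [10, 5, 2], "roll": 0},
  {"grip": 0, "dp": [12, 3, 1], "roll": 0},
  {"grip": 0, "dp": [10, 1, 0], "roll": 0},
  {"grip": 0, "dp": [2, 0, 0], "roll": 0},
  {"grip": 0, "dp": [0, 0, 0], "roll": 0},
  {"grip": 0, "dp": [0, 0, 0], "roll": 0},
])

```text
t: 16.65
tool_pos: [546.2, -383.1, 17.2]
orientation: [1.656, 0.844, -1.679]
force: [-0.1, -0.2, -0.0]
gripper_width: 85.6
```

```bash
python3 -c "
from h import *
go(542.6,-380.4,11)"
```

```text
t 16.65 p [ 546.2 -383.1   17.2] d [ 6.3 -4.4 -0.1] n 1 per [ 6.3 -4.4 -0.1] roll 0.4 tilt [-0.015  0.003] w 85.6 F [-0.1 -0.2 -0. ]
```

move_arm([
  {"grip": 0, "dp": [3, -3, 0], "roll": 0},
  {"grip": 0, "dp": [2, -1, 0], "roll": 0},
  {"grip": 0, "dp": [0, 0, 0], "roll": 0},
  {"grip": 0, "dp": [0, 0, 0], "roll": 0},
])

```text
t: 16.98
tool_pos: [543.0, -380.6, 12.6]
orientation: [1.656, 0.843, -1.678]
force: [-0.3, 0.3, 1.0]
gripper_width: 85.5
```

```bash
python3 -c "
from h import *
go(542.6,-380.4,11)
crop('side',210,150,350,270,5,'pics/s14.png')"
```

```text
t 16.98 p [ 543.  -380.6   12.6] d [ 1.6 -0.4  0.1] n 1 per [ 1.6 -0.4  0.1] roll 0.4 tilt [-0.014  0.002] w 85.5 F [-0.3  0.3  1. ]
```

View pics/s14.png

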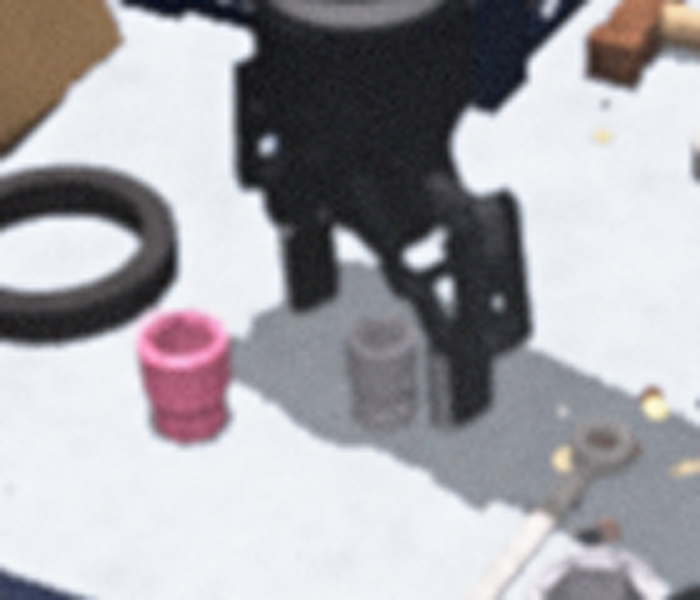

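move_arm([
  {"grip": 0.4, "dp": [1, 0, 0], "roll": 0},
  {"grip": 0.7, "dp": [0, 0, 0], "roll": 0},
  {"grip": 1, "dp": [0, 0, 0], "roll": 0},
  {"grip": 1, "dp": [0, 0, 0], "roll": 0},
  {"grip": 1, "dp": [0, 0, 0], "roll": 0},
  {"grip": 1, "dp": [0, 0, 0], "roll": 0},
  {"grip": 1, "dp": [0, 0, 0], "roll": 0},
  {"grip": 1, "dp": [0, 0, 0], "roll": 0},
])

```text
t: 17.7
tool_pos: [544.0, -381.2, 12.9]
orientation: [1.656, 0.84, -1.676]
force: [-0.7, -0.3, 0.4]
gripper_width: 24.4
```

```bash
python3 -c "
from h import *
go(542.6,-380.4,11)
crop('side',210,150,350,270,5,'pics/s15.png')"
```

```text
t 17.7 p [ 544.  -381.2   12.9] d [ 1.9 -1.5  0.2] n 1 per [ 1.9 -1.5  0.2] roll 0.4 tilt [-0.012  0.001] w 24.4 F [-0.7 -0.3  0.4]
```

View pics/s15.png

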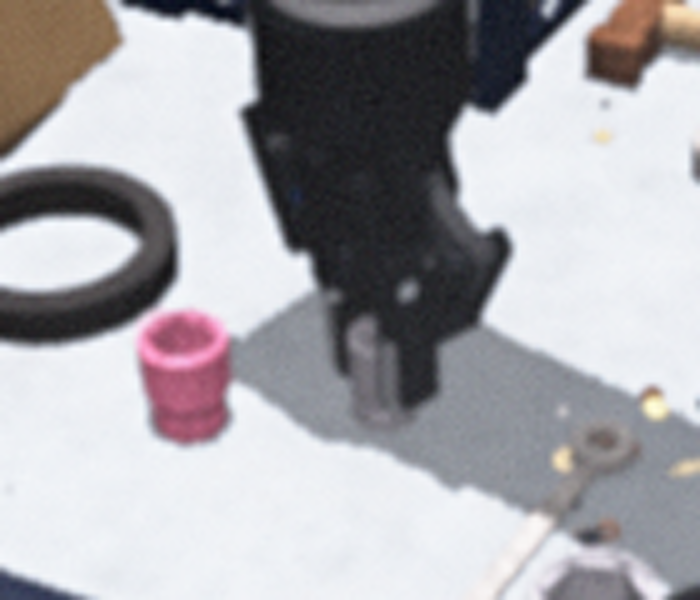

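move_arm([
  {"grip": 1, "dp": [-15, 0, 0], "roll": 0},
  {"grip": 1, "dp": [-25, 0, 0], "roll": 0},
  {"grip": 1, "dp": [-30, 0, 0], "roll": 0},
  {"grip": 1, "dp": [-15, 0, 0], "roll": 0},
  {"grip": 1, "dp": [-5, 0, 0], "roll": 0},
  {"grip": 1, "dp": [0, 0, 0], "roll": 0},
])

```text
t: 18.25
tool_pos: [542.4, -379.6, 102.4]
orientation: [1.654, 0.848, -1.682]
force: [0.7, -0.3, -0.0]
gripper_width: 24.8
```

```bash
python3 -c "
from h import *
go(362.2,-340,100)"
```

```text
t 18.25 p [ 542.4 -379.6  102.4] d [   6.1 -167.9   76.2] n 5 per [  1.2 -33.6  15.2] roll 0.4 tilt [-0.019  0.006] w 24.8 F [ 0.7 -0.3 -0. ]
```

move_arm([
  {"grip": 1, "dp": [0, -16, 7], "roll": 0},
  {"grip": 1, "dp": [0, -30, 13], "roll": 0},
  {"grip": 1, "dp": [0, -33, 15], "roll": 0},
  {"grip": 1, "dp": [0, -33, 15], "roll": 0},
  {"grip": 1, "dp": [0, -22, 10], "roll": 0},
  {"grip": 1, "dp": [0, -13, 6], "roll": 0},
  {"grip": 1, "dp": [0, -4, 2], "roll": 0},
  {"grip": 1, "dp": [0, 0, 0], "roll": 0},
])

```text
t: 18.92
tool_pos: [369.9, -337.1, 95.3]
orientation: [1.653, 0.863, -1.688]
force: [0.9, -0.4, -0.2]
gripper_width: 24.3
```

```bash
python3 -c "
from h import *
go(362.2,-340,60)"
```

```text
t 18.92 p [ 369.9 -337.1   95.3] d [35.5 -3.3  6.8] n 1 per [35.5 -3.3  6.8] roll 0.5 tilt [-0.028  0.015] w 24.3 F [ 0.9 -0.4 -0.2]
```

move_arm([
  {"grip": 1, "dp": [10, -2, 5], "roll": 0},
  {"grip": 1, "dp": [12, -2, 3], "roll": 0},
  {"grip": 1, "dp": [10, 0, 0], "roll": 0},
  {"grip": 1, "dp": [0, 0, 0], "roll": 0},
  {"grip": 1, "dp": [0, 0, 0], "roll": 0},
  {"grip": 1, "dp": [0, 0, 0], "roll": 0},
])

```text
t: 19.42
tool_pos: [365.7, -341.4, 58.5]
orientation: [1.653, 0.866, -1.683]
force: [1.1, 0.5, -1.0]
gripper_width: 24.4
```

```bash
python3 -c "
from h import *
go(362.2,-340,45)
im=manip.get_image('side')
x,y,z=tool()[0];dz=z-12.9
overlay('side',im,[(x,y,dz,12.5,(0,0,255)),(x,y,dz+38,13,(255,0,0)),(362.2,-340,13,4.5,(0,255,0)),(362.2,-340,29,1.8,(0,255,0))],'pics/s16.png',300,190,440,310,5)"
```

```text
t 19.42 p [ 365.7 -341.4   58.5] d [13.6 -3.2  0.9] n 1 per [13.6 -3.2  0.9] roll 0.8 tilt [-0.026  0.016] w 24.4 F [ 1.1  0.5 -1. ]
```

View pics/s16.png

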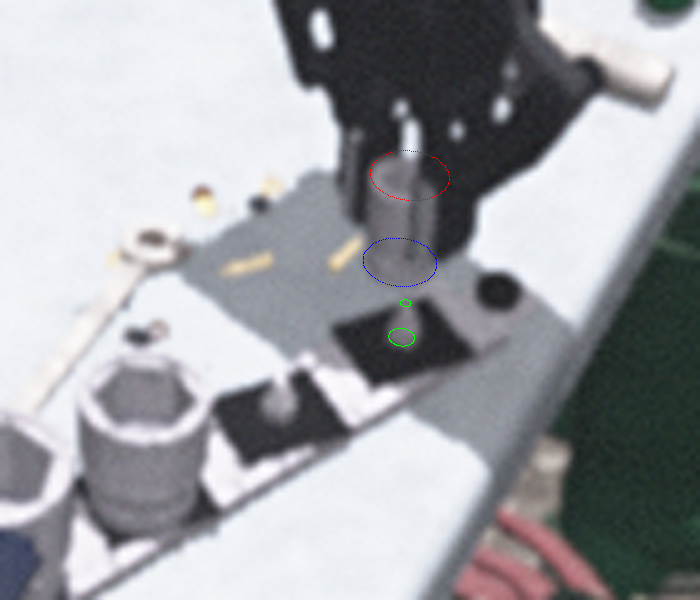

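move_arm([
  {"grip": 1, "dp": [4, -3, 1], "roll": 0},
  {"grip": 1, "dp": [4, -1.5, 0.5], "roll": 0},
  {"grip": 1, "dp": [0, 0, 0], "roll": 0},
  {"grip": 1, "dp": [0, 0, 0], "roll": 0},
  {"grip": 1, "dp": [0, 0, 0], "roll": 0},
])

```text
t: 19.88
tool_pos: [362.5, -340.3, 51.1]
orientation: [1.653, 0.863, -1.679]
force: [-0.1, 0.3, -0.8]
gripper_width: 24.5
```

```bash
python3 -c "
from h import *
go(361.6,-340,35)"
```

```text
t 19.88 p [ 362.5 -340.3   51.1] d [16.2 -0.4  0.3] n 1 per [16.2 -0.4  0.3] roll 0.8 tilt [-0.023  0.014] w 24.5 F [-0.1  0.3 -0.8]
```

move_arm([
  {"grip": 1, "dp": [4, 0, 0], "roll": 0},
  {"grip": 1, "dp": [4, 0, 0], "roll": 0},
  {"grip": 1, "dp": [4, 0, 0], "roll": 0},
  {"grip": 1, "dp": [2, 0, 0], "roll": 0},
  {"grip": 1, "dp": [0, 0, 0], "roll": 0},
  {"grip": 1, "dp": [0, 0, 0], "roll": 0},
])

```text
t: 20.38
tool_pos: [362.3, -340.3, 35.9]
orientation: [1.653, 0.862, -1.679]
force: [-0.1, -0.0, -0.1]
gripper_width: 24.4
```

```bash
python3 -c "
from h import *
go(361.6,-340,26)
im=manip.get_image('side')
x,y,z=tool()[0];dz=z-12.9
overlay('side',im,[(x,y,dz,12.5,(0,0,255)),(x,y,dz+38,13,(255,0,0))],'pics/s17.png',300,190,440,310,5)"
```

```text
t 20.38 p [ 362.3 -340.3   35.9] d [10.  -0.5  0.2] n 1 per [10.  -0.5  0.2] roll 0.8 tilt [-0.022  0.013] w 24.4 F [-0.1 -0.  -0.1]
```

View pics/s17.png

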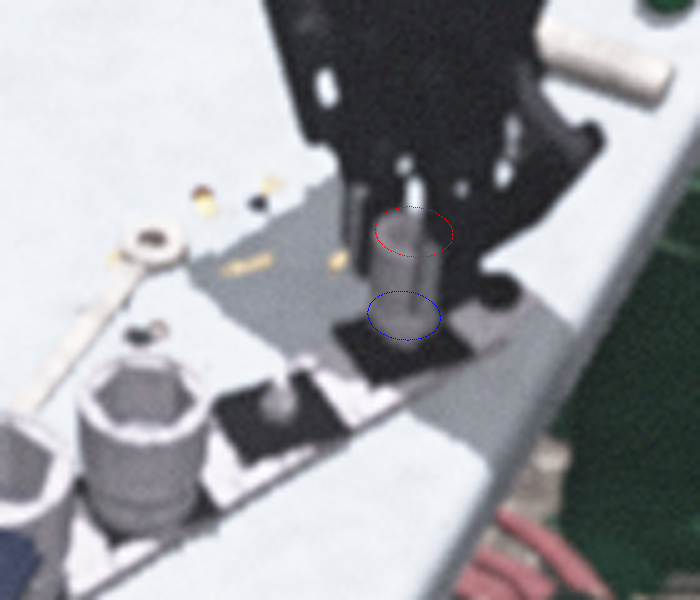

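Engaged on the stud, no contact load. Down the rest and release.

move_arm([
  {"grip": 1, "dp": [4, 0, 0], "roll": 0},
  {"grip": 1, "dp": [4, 0, 0], "roll": 0},
  {"grip": 1, "dp": [1, 0, 0], "roll": 0},
  {"grip": 1, "dp": [0, 0, 0], "roll": 0},
])

```text
t: 20.77
tool_pos: [362.4, -340.3, 26.3]
orientation: [1.653, 0.862, -1.678]
force: [-0.8, -0.5, -1.7]
gripper_width: 24.3
```

```bash
python3 -c "
from h import *
go(361.6,-340,26)"
```

```text
t 20.77 p [ 362.4 -340.3   26.3] d [ 0.3 -0.8  0.2] n 1 per [ 0.3 -0.8  0.2] roll 0.8 tilt [-0.022  0.013] w 24.3 F [-0.8 -0.5 -1.7]
```

move_arm([
  {"grip": 0.5, "dp": [0, 0, 0], "roll": 0},
  {"grip": 0, "dp": [0, 0, 0], "roll": 0},
  {"grip": 0, "dp": [0, 0, 0], "roll": 0},
  {"grip": 0, "dp": [0, 0, 0], "roll": 0},
  {"grip": 0, "dp": [0, 0, 0], "roll": 0},
  {"grip": 0, "dp": [0, 0, 0], "roll": 0},
])

```text
t: 21.27
tool_pos: [363.0, -340.9, 26.9]
orientation: [1.653, 0.86, -1.678]
force: [-0.1, -1.0, -0.7]
gripper_width: 85.4
```

```bash
python3 -c "
from h import *
go(361.6,-340,120)"
```

```text
t 21.27 p [ 363.  -340.9   26.9] d [-93.1  -3.8   0.4] n 3 per [-31.   -1.3   0.1] roll 0.8 tilt [-0.021  0.012] w 85.4 F [-0.1 -1.  -0.7]
```

move_arm([
  {"grip": 0, "dp": [-15, -0.5, 0], "roll": 0},
  {"grip": 0, "dp": [-25, -1, 0], "roll": 0},
  {"grip": 0, "dp": [-30, 0, 0], "roll": 0},
  {"grip": 0, "dp": [-30, 0, 0], "roll": 0},
  {"grip": 0, "dp": [-30, 0, 0], "roll": 0},
  {"grip": 0, "dp": [-20, 0, 0], "roll": 0},
  {"grip": 0, "dp": [-8, 0, 0], "roll": -3},
  {"grip": 0, "dp": [0, 0, 0], "roll": -6},
])

```text
t: 21.93
tool_pos: [364.2, -340.9, 192.1]
orientation: [1.543, 0.972, -1.566]
force: [0.0, 0.5, 0.3]
gripper_width: 85.2
```

```bash
python3 -c "
from h import *
go(576.4,-188,190,-10)"
```

```text
t 21.93 p [ 364.2 -340.9  192.1] d [  -0.7  119.1 -232.8] n 7 per [ -0.1  17.  -33.3] roll -17.1 tilt [-0.023  0.014] w 85.2 F [0.  0.5 0.3]
```

move_arm([
  {"grip": 0, "dp": [0, 0, 0], "roll": -6},
  {"grip": 0, "dp": [0, 0, 0], "roll": -6},
  {"grip": 0, "dp": [0, 0, 0], "roll": -4},
  {"grip": 0, "dp": [0, 0, 0], "roll": 0},
])

```text
t: 22.27
tool_pos: [365.2, -341.7, 194.9]
orientation: [1.335, 1.14, -1.35]
force: [-0.7, -0.7, -0.1]
gripper_width: 85.5
```

```bash
python3 -c "
from h import *
go(576.4,-188,190,-10)
crop('side',300,190,440,310,5,'pics/s18.png')"
```

```text
t 22.27 p [ 365.2 -341.7  194.9] d [   2.5  180.9 -188.5] n 7 per [  0.4  25.8 -26.9] roll -0.2 tilt [-0.019  0.01 ] w 85.5 F [-0.7 -0.7 -0.1]
```

View pics/s18.png

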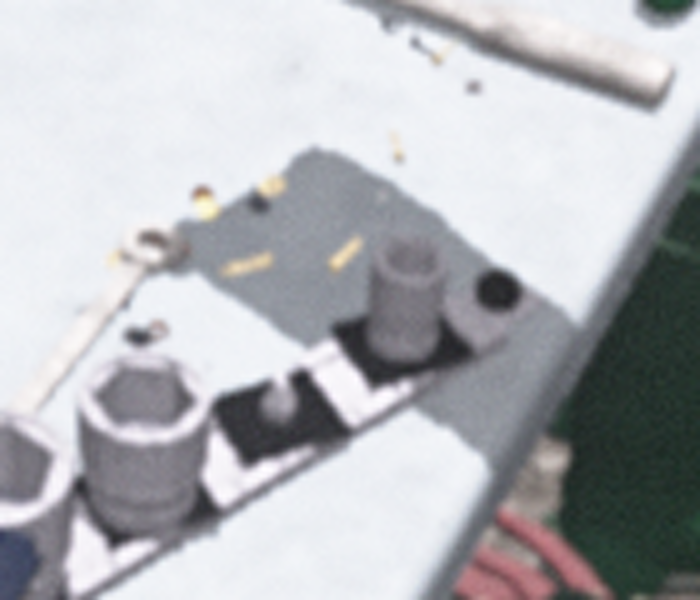

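S26 is home. Travel to S34.

move_arm([
  {"grip": 0, "dp": [0, 13, -13], "roll": 0},
  {"grip": 0, "dp": [0, 26, -27], "roll": 0},
  {"grip": 0, "dp": [0, 26, -27], "roll": 0},
  {"grip": 0, "dp": [0, 26, -27], "roll": 0},
  {"grip": 0, "dp": [0, 26, -27], "roll": 0},
  {"grip": 0, "dp": [0, 22, -23], "roll": 0},
  {"grip": 0, "dp": [0, 14, -14], "roll": 0},
  {"grip": 0, "dp": [0, 5, -5], "roll": 0},
])

```text
t: 22.98
tool_pos: [554.6, -210.3, 190.6]
orientation: [1.357, 1.124, -1.377]
force: [-0.2, 0.7, -0.9]
gripper_width: 85.3
```

```bash
python3 -c "
from h import *
go(576,-188,190,-10)"
```

```text
t 22.98 p [ 554.6 -210.3  190.6] d [  0.3  16.3 -26.3] n 1 per [  0.3  16.3 -26.3] roll -2.1 tilt [-0.022  0.009] w 85.3 F [-0.2  0.7 -0.9]
```

move_arm([
  {"grip": 0, "dp": [5, 7, -12], "roll": -2},
  {"grip": 0, "dp": [10, 4, -6], "roll": 0},
  {"grip": 0, "dp": [10, 0, 0], "roll": 0},
  {"grip": 0, "dp": [5, 0, 0], "roll": 0},
  {"grip": 0, "dp": [0, 0, 0], "roll": 0},
  {"grip": 0, "dp": [0, 0, 0], "roll": 0},
])

```text
t: 23.48
tool_pos: [565.5, -195.3, 155.0]
orientation: [1.33, 1.145, -1.358]
force: [0.8, -0.0, -0.1]
gripper_width: 85.4
```

```bash
python3 -c "
from h import *
go(576,-188,120,-10)
im=manip.get_image('side');cv2.imwrite('pics/s19.png',im[:,:,::-1])
im=manip.get_image('top');cv2.imwrite('pics/t19.png',im[:,:,::-1])"
```

```text
t 23.48 p [ 565.5 -195.3  155. ] d [34.8 10.1 -9. ] n 1 per [34.8 10.1 -9. ] roll -0.2 tilt [-0.028  0.008] w 85.4 F [ 0.8 -0.  -0.1]
```

View pics/s19.png

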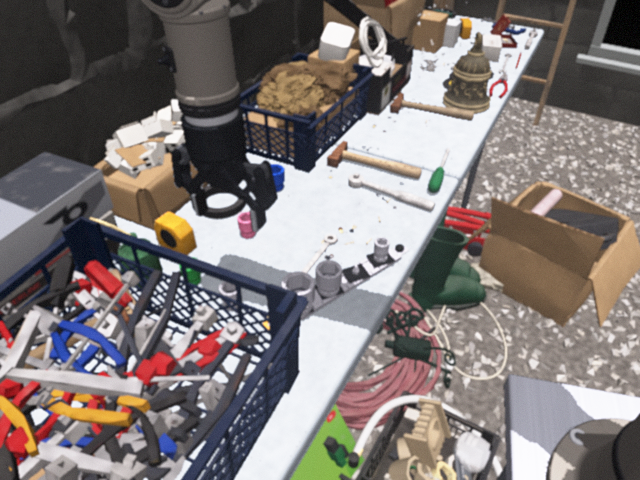

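View pics/t19.png

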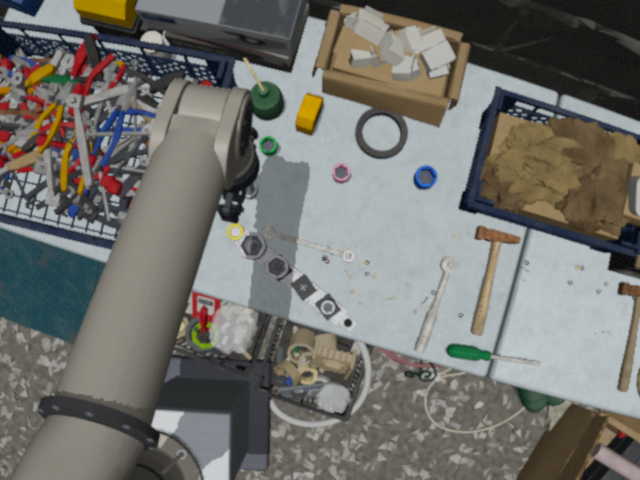

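```bash
python3 -c "
from h import *
print(bp('top',268.8,145.5,42))
go(576,-188,90,-10)"
```

```text
[ 659.14527286 -221.35152369   42.        ]
t 23.58 p [ 565.8 -195.5  155.5] d [65.3 10.6 -9. ] n 2 per [32.7  5.3 -4.5] roll -0.2 tilt [-0.027  0.008] w 85.1 F [-0.4 -0.4  0. ]
```

move_arm([
  {"grip": 0.3, "dp": [6, 5, -5], "roll": 0},
  {"grip": 0.3, "dp": [10, 4, -3], "roll": 0},
  {"grip": 0.3, "dp": [10, 0, 0], "roll": 0},
  {"grip": 0.3, "dp": [5, 0, 0], "roll": 0},
  {"grip": 0.3, "dp": [0, 0, 0], "roll": 0},
  {"grip": 0.3, "dp": [0, 0, 0], "roll": 0},
])

```text
t: 24.08
tool_pos: [576.2, -189.9, 121.8]
orientation: [1.332, 1.141, -1.359]
force: [0.2, 0.5, -0.3]
gripper_width: 59.7
```

```bash
python3 -c "
from h import *
go(576,-188,60,-10)"
```

```text
t 24.08 p [ 576.2 -189.9  121.8] d [61.8  1.  -1.7] n 2 per [30.9  0.5 -0.9] roll -0.3 tilt [-0.026  0.007] w 59.7 F [ 0.2  0.5 -0.3]
```

move_arm([
  {"grip": 0.3, "dp": [12, 0.5, -1], "roll": 0},
  {"grip": 0.3, "dp": [15, 0.5, 0], "roll": 0},
  {"grip": 0.3, "dp": [12, 0, 0], "roll": 0},
  {"grip": 0.3, "dp": [8, 0, 0], "roll": 0},
  {"grip": 0.3, "dp": [0, 0, 0], "roll": 0},
  {"grip": 0.3, "dp": [0, 0, 0], "roll": 0},
])

```text
t: 24.58
tool_pos: [576.3, -188.7, 70.7]
orientation: [1.332, 1.141, -1.359]
force: [0.4, 0.1, 0.1]
gripper_width: 59.7
```

```bash
python3 -c "
from h import *
go(576,-188,13,-10)
crop('side',150,180,290,300,5,'pics/s20.png')
crop('top',180,120,300,220,6,'pics/t20.png')"
```

```text
t 24.58 p [ 576.3 -188.7   70.7] d [57.7  1.1 -0.6] n 2 per [28.9  0.5 -0.3] roll -0.3 tilt [-0.025  0.007] w 59.7 F [0.4 0.1 0.1]
```

View pics/s20.png

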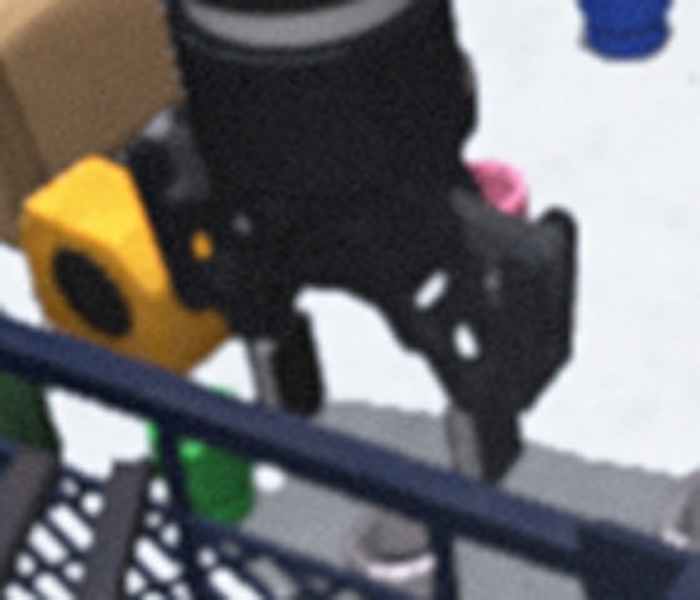

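View pics/t20.png

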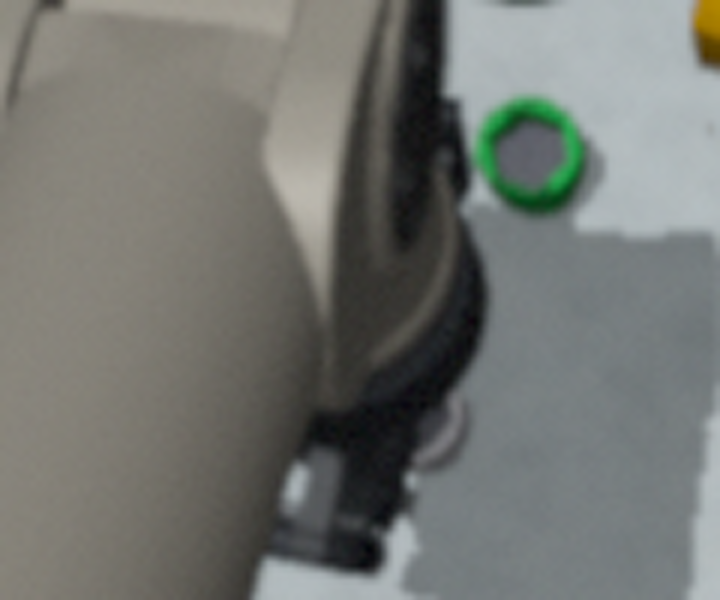

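move_arm([
  {"grip": 0.3, "dp": [8, 0.5, 0], "roll": 0},
  {"grip": 0.3, "dp": [10, 0, 0], "roll": 0},
  {"grip": 0.3, "dp": [8, 0, 0], "roll": 0},
  {"grip": 0.3, "dp": [0, 0, 0], "roll": 0},
  {"grip": 0.3, "dp": [0, 0, 0], "roll": 0},
])

```text
t: 25.1
tool_pos: [578.0, -189.3, 44.5]
orientation: [1.334, 1.136, -1.356]
force: [0.7, -0.3, -0.3]
gripper_width: 59.7
```

```bash
python3 -c "
from h import *
go(576,-188,13,-10)
crop('side',150,180,290,300,5,'pics/s21.png')"
```

```text
t 25.1 p [ 578.  -189.3   44.5] d [31.5 -1.5 -0.8] n 1 per [31.5 -1.5 -0.8] roll -0.4 tilt [-0.021  0.005] w 59.7 F [ 0.7 -0.3 -0.3]
```

View pics/s21.png

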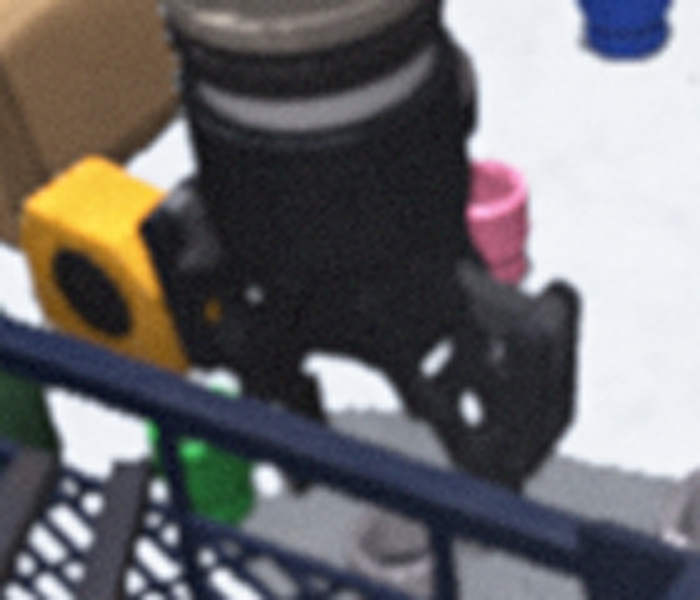

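move_arm([
  {"grip": 0.3, "dp": [7, -1.5, -0.5], "roll": 0},
  {"grip": 0.3, "dp": [9, 0, 0], "roll": 0},
  {"grip": 0.3, "dp": [8, 0, 0], "roll": 0},
  {"grip": 0.3, "dp": [2, 0, 0], "roll": 0},
  {"grip": 0.3, "dp": [0, 0, 0], "roll": 0},
  {"grip": 0.3, "dp": [0, 0, 0], "roll": 0},
])

```text
t: 25.65
tool_pos: [575.6, -188.2, 15.6]
orientation: [1.334, 1.137, -1.356]
force: [-0.5, 0.1, 0.7]
gripper_width: 59.4
```

```bash
python3 -c "
from h import *
go(576,-188,13,-10)
crop('side',150,180,290,300,5,'pics/s22.png')"
```

```text
t 25.65 p [ 575.6 -188.2   15.6] d [ 2.6  0.5 -0.3] n 1 per [ 2.6  0.5 -0.3] roll -0.4 tilt [-0.021  0.005] w 59.4 F [-0.5  0.1  0.7]
```

View pics/s22.png

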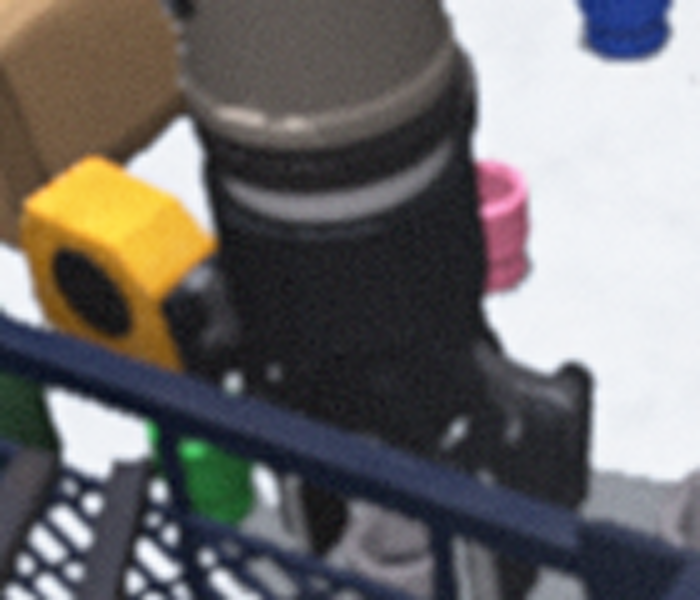

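move_arm([
  {"grip": 0.6, "dp": [0, 0, 0], "roll": 0},
  {"grip": 1, "dp": [0, 0, 0], "roll": 0},
  {"grip": 1, "dp": [0, 0, 0], "roll": 0},
  {"grip": 1, "dp": [0, 0, 0], "roll": 0},
  {"grip": 1, "dp": [0, 0, 0], "roll": 0},
  {"grip": 1, "dp": [0, 0, 0], "roll": 0},
  {"grip": 1, "dp": [0, 0, 0], "roll": 0},
])

```text
t: 26.28
tool_pos: [576.2, -188.5, 16.6]
orientation: [1.334, 1.135, -1.355]
force: [0.7, 0.1, -0.3]
gripper_width: 32.2
```

```bash
python3 -c "
from h import *
go(576.4,-187.2,13,-10)"
```

```text
t 26.28 p [ 576.2 -188.5   16.6] d [ 3.6  0.  -1.3] n 1 per [ 3.6  0.  -1.3] roll -0.4 tilt [-0.019  0.005] w 32.2 F [ 0.7  0.1 -0.3]
```

move_arm([
  {"grip": 1, "dp": [-12, 0, 0], "roll": 0},
  {"grip": 1, "dp": [-22, 0, 0], "roll": 0},
  {"grip": 1, "dp": [-28, 0, 0], "roll": 0},
  {"grip": 1, "dp": [-28, 0, 0], "roll": 0},
  {"grip": 1, "dp": [-28, 0, 0], "roll": 0},
  {"grip": 1, "dp": [-22, 0, 0], "roll": 0},
  {"grip": 1, "dp": [-8, 0, 0], "roll": 0},
])

```text
t: 26.87
tool_pos: [576.0, -188.0, 170.9]
orientation: [1.331, 1.144, -1.36]
force: [0.7, 0.0, -1.5]
gripper_width: 32.3
```

```bash
python3 -c "
from h import *
go(396.4,-294.6,150)"
```

```text
t 26.87 p [ 576.  -188.   170.9] d [  25.2 -156.9  137. ] n 6 per [  4.2 -26.2  22.8] roll 26.9 tilt [-0.028  0.008] w 32.3 F [ 0.7  0.  -1.5]
```

move_arm([
  {"grip": 1, "dp": [0, -13, 11], "roll": 0},
  {"grip": 1, "dp": [0, -26, 22], "roll": 0},
  {"grip": 1, "dp": [0, -28, 24], "roll": 0},
  {"grip": 1, "dp": [0, -28, 24], "roll": 0},
  {"grip": 1, "dp": [0, -22, 20], "roll": 0},
  {"grip": 1, "dp": [0, -14, 12], "roll": 0},
  {"grip": 1, "dp": [0, -5, 5], "roll": 0},
  {"grip": 1, "dp": [0, 0, 0], "roll": 0},
])

```text
t: 27.53
tool_pos: [408.4, -282.2, 172.1]
orientation: [1.331, 1.149, -1.36]
force: [-0.6, -0.7, -1.3]
gripper_width: 32.1
```

move_arm([
  {"grip": 1, "dp": [0, 0, 0], "roll": 5},
  {"grip": 1, "dp": [0, 0, 0], "roll": 6},
  {"grip": 1, "dp": [0, 0, 0], "roll": 6},
  {"grip": 1, "dp": [0, 0, 0], "roll": 6},
  {"grip": 1, "dp": [0, 0, 0], "roll": 2},
  {"grip": 1, "dp": [0, 0, 0], "roll": 0},
])

```text
t: 28.03
tool_pos: [411.6, -276.9, 169.2]
orientation: [1.646, 0.873, -1.684]
force: [0.5, -0.3, 0.0]
gripper_width: 32.3
```

```bash
python3 -c "
from h import *
go(396.4,-294.6,100)"
```

```text
t 28.03 p [ 411.6 -276.9  169.2] d [69.3  0.6 22.9] n 2 per [34.7  0.3 11.4] roll 1.1 tilt [-0.031  0.016] w 32.3 F [ 0.5 -0.3  0. ]
```

move_arm([
  {"grip": 1, "dp": [8, 0, 10], "roll": 0},
  {"grip": 1, "dp": [16, 0, 9], "roll": 0},
  {"grip": 1, "dp": [20, 0, 2], "roll": 0},
  {"grip": 1, "dp": [16, 0, 0], "roll": 0},
  {"grip": 1, "dp": [0, 0, 0], "roll": 0},
  {"grip": 1, "dp": [0, 0, 0], "roll": 0},
])

```text
t: 28.53
tool_pos: [399.3, -292.4, 104.6]
orientation: [1.638, 0.882, -1.673]
force: [-0.0, -0.5, -0.6]
gripper_width: 32.5
```

```bash
python3 -c "
from h import *
go(396.4,-294.6,60)"
```

```text
t 28.53 p [ 399.3 -292.4  104.6] d [44.7  0.4  3.3] n 2 per [22.3  0.2  1.6] roll 1.9 tilt [-0.03   0.017] w 32.5 F [-0.  -0.5 -0.6]
```

move_arm([
  {"grip": 1, "dp": [10, 0, 2], "roll": 1.5},
  {"grip": 1, "dp": [14, 0, 1], "roll": 0},
  {"grip": 1, "dp": [10, 0, 0], "roll": 0},
  {"grip": 1, "dp": [0, 0, 0], "roll": 0},
  {"grip": 1, "dp": [0, 0, 0], "roll": 0},
  {"grip": 1, "dp": [0, 0, 0], "roll": 0},
])

```text
t: 29.03
tool_pos: [398.5, -295.9, 70.4]
orientation: [1.659, 0.857, -1.689]
force: [-0.2, 0.3, -0.8]
gripper_width: 32.1
```

```bash
python3 -c "
from h import *
go(396.4,-294.6,45)
im=manip.get_image('side')
p,M,o=tool();x,y,z=p-1.3*M[:,2];dz=z-16.6
overlay('side',im,[(x,y,dz,14,(0,0,255)),(x,y,dz+42,17,(255,0,0)),(397.2,-293.6,13,4.5,(0,255,0)),(397.2,-293.6,29,1.8,(0,255,0))],'pics/s23.png',280,190,420,310,5)"
```

```text
t 29.03 p [ 398.5 -295.9   70.4] d [25.5 -1.7  0.1] n 1 per [25.5 -1.7  0.1] roll 0.2 tilt [-0.026  0.015] w 32.1 F [-0.2  0.3 -0.8]
```

View pics/s23.png

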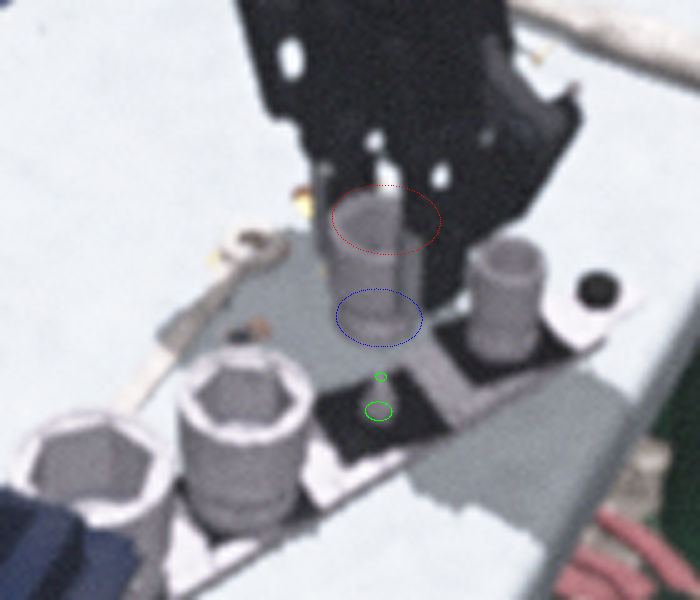

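move_arm([
  {"grip": 1, "dp": [6, -1.5, 0], "roll": 0},
  {"grip": 1, "dp": [8, -0.5, 0], "roll": 0},
  {"grip": 1, "dp": [4, 0, 0], "roll": 0},
  {"grip": 1, "dp": [0, 0, 0], "roll": 0},
  {"grip": 1, "dp": [0, 0, 0], "roll": 0},
  {"grip": 1, "dp": [0, 0, 0], "roll": 0},
])

```text
t: 29.58
tool_pos: [397.7, -294.9, 52.4]
orientation: [1.659, 0.854, -1.686]
force: [-0.3, -0.8, -2.2]
gripper_width: 32.5
```

```bash
python3 -c "
from h import *
go(396.4,-294.6,30)"
```

```text
t 29.58 p [ 397.7 -294.9   52.4] d [22.4 -0.7  0.5] n 1 per [22.4 -0.7  0.5] roll 0.2 tilt [-0.022  0.012] w 32.5 F [-0.3 -0.8 -2.2]
```

move_arm([
  {"grip": 1, "dp": [4, -0.7, 0.5], "roll": 0},
  {"grip": 1, "dp": [4, 0, 0], "roll": 0},
  {"grip": 1, "dp": [4, 0, 0], "roll": 0},
  {"grip": 1, "dp": [2, 0, 0], "roll": 0},
  {"grip": 1, "dp": [0, 0, 0], "roll": 0},
  {"grip": 1, "dp": [0, 0, 0], "roll": 0},
])

```text
t: 30.08
tool_pos: [396.7, -294.9, 37.0]
orientation: [1.659, 0.853, -1.686]
force: [0.2, 0.7, -1.4]
gripper_width: 32.7
```

```bash
python3 -c "
from h import *
go(396.4,-294.6,30)
crop('side',280,190,420,310,5,'pics/s24.png')"
```

```text
t 30.08 p [ 396.7 -294.9   37. ] d [ 7.  -0.2 -0.1] n 1 per [ 7.  -0.2 -0.1] roll 0.2 tilt [-0.022  0.012] w 32.7 F [ 0.2  0.7 -1.4]
```

View pics/s24.png

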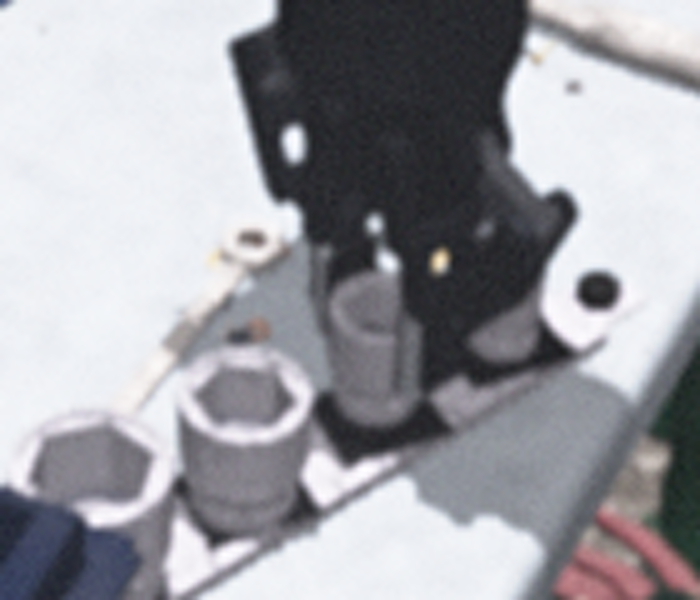

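move_arm([
  {"grip": 1, "dp": [4, 0, 0], "roll": 0},
  {"grip": 1, "dp": [2.5, 0, 0], "roll": 0},
  {"grip": 1, "dp": [0, 0, 0], "roll": 0},
  {"grip": 0.5, "dp": [0, 0, 0], "roll": 0},
  {"grip": 0, "dp": [0, 0, 0], "roll": 0},
  {"grip": 0, "dp": [0, 0, 0], "roll": 0},
  {"grip": 0, "dp": [0, 0, 0], "roll": 0},
  {"grip": 0, "dp": [0, 0, 0], "roll": 0},
])

```text
t: 30.8
tool_pos: [397.8, -295.6, 31.0]
orientation: [1.66, 0.851, -1.684]
force: [-0.2, 0.5, -0.5]
gripper_width: 85.2
```

```bash
python3 -c "
from h import *
go(396.4,-294.6,150)"
```

```text
t 30.8 p [ 397.8 -295.6   31. ] d [-119.    -4.3    0.4] n 3 per [-39.7  -1.4   0.1] roll 0.2 tilt [-0.02   0.011] w 85.2 F [-0.2  0.5 -0.5]
```

move_arm([
  {"grip": 0, "dp": [-15, -0.5, 0], "roll": 0},
  {"grip": 0, "dp": [-25, -1, 0], "roll": 0},
  {"grip": 0, "dp": [-30, 0, 0], "roll": 0},
  {"grip": 0, "dp": [-30, 0, 0], "roll": 0},
  {"grip": 0, "dp": [-20, 0, 0], "roll": 0},
  {"grip": 0, "dp": [-15, 10, 15], "roll": 0},
  {"grip": 0, "dp": [-10, 30, 25], "roll": 0},
  {"grip": 0, "dp": [0, 30, 25], "roll": 0},
])

```text
t: 31.47
tool_pos: [416.8, -383.4, 181.8]
orientation: [1.652, 0.866, -1.677]
force: [1.0, -0.4, 0.6]
gripper_width: 85.7
```

move_arm([
  {"grip": 0, "dp": [0, 30, 25], "roll": 0},
  {"grip": 0, "dp": [0, 30, 25], "roll": 0},
  {"grip": 0, "dp": [0, 30, 25], "roll": 0},
  {"grip": 0, "dp": [0, 20, 20], "roll": 0},
  {"grip": 0, "dp": [0, 10, 10], "roll": 0},
  {"grip": 0, "dp": [0, 0, 0], "roll": 0},
  {"grip": 0, "dp": [0, 0, 0], "roll": 0},
  {"grip": 0, "dp": [0, 0, 0], "roll": 0},
])

```text
t: 32.13
tool_pos: [451.4, -554.8, 179.7]
orientation: [1.654, 0.853, -1.681]
force: [0.3, 0.0, 0.1]
gripper_width: 85.4
```

```bash
python3 -c "
from h import *
go(396.4,-294.6,150)
im=manip.get_image('side')
C=[(470.4,-197.4),(432.3,-247.4),(397.2,-293.6),(362.2,-340)];H=(53,47,42,38);R=(25,21,17,13)
cc=[(c[0],c[1],13+h,r,(255,0,0)) for c,h,r in zip(C,H,R)]
overlay('side',im,cc,'pics/s25.png',260,200,420,320,5)
im=manip.get_image('top'); overlay('top',im,cc,'pics/t25.png',210,190,370,330,5)"
```

```text
t 32.13 p [ 451.4 -554.8  179.7] d [  32.8 -198.8 -176.2] n 7 per [  4.7 -28.4 -25.2] roll 0.6 tilt [-0.02   0.008] w 85.4 F [0.3 0.  0.1]
```

View pics/s25.png

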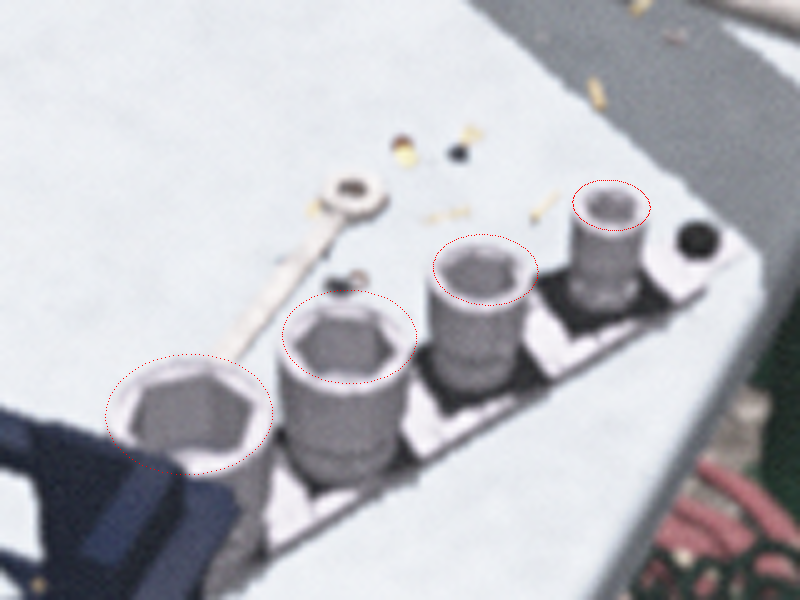

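View pics/t25.png

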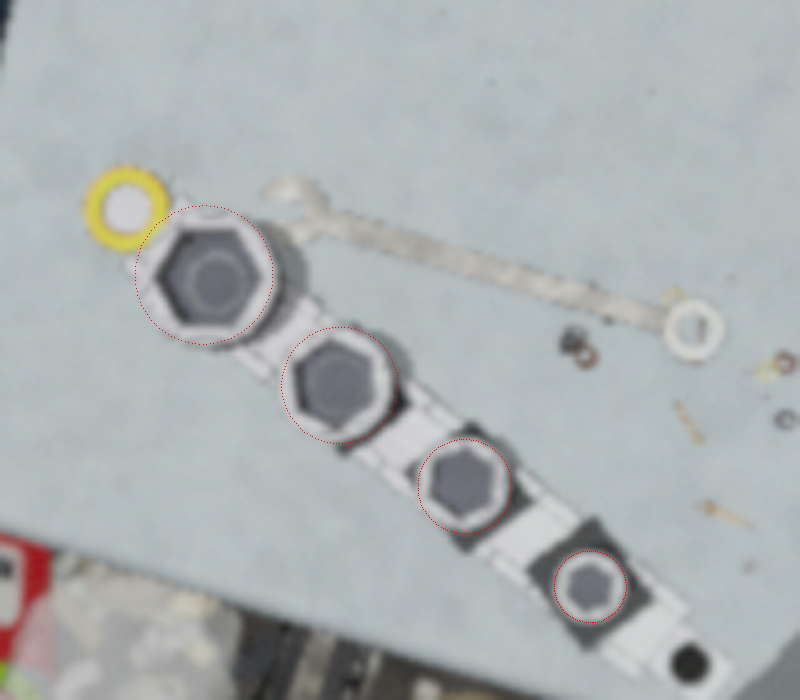

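All four match the predicted home rims in both views, and the arm is clear. I'm handing in.

```bash
python3 -c "
from workcell import manip
print(manip.observe()['dq'].round(3)); print(manip.hand_in())"
```

```text
[-0.003 -0.006 -0.005  0.001  0.001 -0.002 -0.001]
the job is handed in; nothing more can be done
None
```

I put the four steel sockets on the rail in order of size and handed the job in at about 32 s of the 104 s allowed. The 50 mm socket is next to the hanging ring, followed by 42, 34 and 26 mm. Each was let go about level with the clip. I moved nothing else, and the green, pink and blue look-alikes were left alone.

**Last check:** In the final pictures from both cameras, each socket's top rim lies on the position predicted for it fully home on its stud. The largest difference was about 1 to 1.5 mm, on the 42 mm socket, which is within the play on the stud. All four look upright, the arm stands clear, and the force readings I took stayed at a few newtons.

**Not fully checked:** The foot of the 50 mm socket is hidden from the side camera by the basket. I judged that one from its rim in both views and from the gripper height when I let it go. No check failed or disagreed.

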